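Take down a dipping cradle, twist its hook free and put both away singly

TASK

The glazing gear has drained: lift the steel hook, with the dipping cradle still hanging from it, off the drip stand and stand the cradle upright in the low square tray with the hook still through its bow. Then let the hook go slack, twist it free of the bow without forcing anything, and put the hook on its own, bent end down, into the stoneware jar. Leave the other things on the bench where they are.

Things in the scene. Friction and masses are not known exactly. Their poses are not given: they have to be found in the camera images.
- dip_hook: Steel dip hook of 7 mm round rod, 154 mm tall, hanging upright from the stand's peg. Shaped like a tall C: a long straight rod at y = -17 mm, half-round bends at top and bottom (17 mm radius to the rod's axis) in the yz plane, mouth towards +y. Past the top bend a short tail at y = +17 mm comes down to 20 mm below hook_grip. z is up. Origin: middle of the lower bend (hook_bend).
- hook_grip (a point): Where to take the hook, from above: between its two upright rods near the top, on its middle (z) axis, 128 mm above hook_bend, 10 mm below the peg's axis. It is 41 mm wide there over both rods, along its y axis, so that the fingers pass on either side of the peg; 7 mm thick along x. Axes as dip_hook.
- hook_bend (a point): Middle of the hook's lower bend, on the rod's axis (the rod's underside is 3.5 mm lower). While the cradle hangs, the axis of its bow is 7.5 mm above this point and runs along the hook's x axis, within about 10 degrees.
- hook_lip (a point): Free end of the hook's lip. Past the lower bend the rod rises at y = +17 mm and turns into a straight level lip, 24.5 mm above hook_bend, from x 0, y +17 to this end at x -23, y -11 mm. It crosses over the bow, which so cannot lift out (8 mm of play); seen from above, lip and long rod leave a slanting slot 15 mm wide between them.
- cradle: Dipping cradle, about 0.2 kg: round perforated steel dish, 90 mm across, 11 mm deep, with a fixed bow handle of 8 mm rod, 94 mm tall in all. It hangs by its bow from the hook. To free it: stand it down, lower the hook 4 mm more (slack), turn the hook 50 degrees clockwise seen from above about its middle axis, within 15, so that the bow lies along the slot. Origin: cradle_foot.
- cradle_bow (a point): Middle of the bow's top, on the rod's axis, 90 mm above the underside of the dish. The rod runs along the cradle's x axis here; inside, the bow is 72 mm wide with 82 mm free height and droops 10 mm at x = +-34 mm. Once turned, lower the hook 31 mm more (lip under the bow), draw it 40 mm level and square to the bow to the side of the hook's long rod (its own +0.77 x, -0.64 y), then lift.
- cradle_foot (a point): Centre of the underside of the cradle's dish; z up, x along the bow.
- tray_floor (a point): Low square white enamelled tray with a dark rim, 130 x 130 mm, 31 mm high, walls 4 mm; fixed to the bench. This point is the centre of its inner floor, 4 mm above the bench.
- jar_mouth (a point): Plain empty stoneware jar, fixed to the bench, 83 mm across, 108 mm tall. This point is the centre of its mouth at rim height. Inside about 68 mm wide at the mouth, 56 at the floor, 9 mm above the bench. The hook's lower end (48 mm across) goes in with a point 7 mm from its middle axis on its -x side over the jar's centre; about 55 mm of the standing hook stays above the rim.
- drip_stand: Drip stand, fixed to the bench: steel base 150 x 100 x 12 mm, a post and a level peg, 10 mm thick, axis 258 mm above the bench. Origin on the bench under the hanging hook. The peg runs along x; its free end, 29 mm away on the -x side, turns up 17 mm above its axis; the post is 75 mm away on the +x side. To take the hook off, lift it 30 mm or more, then move it 60 mm towards -x.
- pencil: Bystander: a pencil, 7 x 112 mm, lying in front of the drip stand.
- wood_rib: Bystander: a flat wooden rib, 58 x 109 x 8 mm, at the front right.
- ring_cutter_1: Bystander: a thin metal ring cutter 67 mm across, 22 mm high, at the front right.
- ring_cutter_2: Bystander: a thin metal ring cutter 47 mm across, 18 mm high, at the front right.
- rubber_kidney: Bystander: a flat kidney-shaped rubber, 52 x 100 x 8 mm, on the left.
- wood_stamp: Bystander: an upright turned wooden stamp, 33 mm across, 62 mm high, on the left.
- needle_tool: Bystander: a thin needle tool, 175 mm long, on the left.

How it is judged (in metres and radians):
On the way:
1. the cradle stands upright in the low tray, with the hook still through its bow (horizontal distance between cradle_foot and tray_floor below 0.03 m and z of cradle_foot in the frame of tray_floor below 0.005 m and angle between cradle_foot's own z axis and vertical below 0.1 rad and distance between hook_bend and cradle_bow below 0.03 m), for 0.2 s.
At the end, for the whole second after the job is handed in: The cradle stands at rest and upright (within 0.1 rad) on the floor of the low tray (within 30 mm of its centre and 5 mm of its floor), and the hook, free of it, is at rest inside the jar with its bent end down at the bottom (below 40 mm, within 36 mm of the jar's axis, leaning less than 0.6 rad) (horizontal distance between cradle_foot and tray_floor below 0.03 m and z of cradle_foot in the frame of tray_floor below 0.005 m and angle between cradle_foot's own z axis and vertical below 0.1 rad and linear speed of each of cradle, dip_hook below 0.02 m/s and horizontal distance between hook_bend and jar_mouth below 0.036 m and height (world z) of hook_bend below 0.04 m and angle between hook_grip's own z axis and vertical below 0.6 rad and distance between hook_bend and cradle_bow above 0.06 m); the robot touches nothing.
It fails at once if the cradle is tipped over (beyond 0.8 rad) (angle between cradle_foot's own z axis and vertical above 0.8 rad).
It fails at once if the hook is forced against the cradle (more than 30 N) (contact force between dip_hook and cradle above 30 N).
It fails at once if a bystander is disturbed (more than 30 mm) (distance of any of pencil, wood_rib, ring_cutter_1, ring_cutter_2, rubber_kidney, wood_stamp, needle_tool from where it was at the start of the episode above 0.03 m).
It also fails if it takes over 62 s, if anything falls off the work surface, if the arm or the gripper's body presses on something with over 40 N, if the wrist force passes 120 N, or if a joint passes its speed limit or range.

ROBOT

A 6-joint arm with a two-finger parallel gripper is mounted at the origin on a cart in front of the work surface, level with it; the furniture and walls round the work are solid. World frame = base frame: x ahead of the robot, y to its left, z up, the work surface at z = 0. Lengths are in m, angles in degrees, forces in N, time in s.
With the tool pointing down it reaches from about 0.3 to 0.75 m from the base axis. Payload 8.5 kg.
Tool frame: the origin (TCP) lies on the centre line of the jaws, within the pads' length; the fingertips stand 17 mm ahead of it and the grasp point (between the pads) lies 2 mm behind it (env.tip_extent is the distance from the TCP to the fingertips, in m); z points along the fingers, y is the direction in which the jaws open and shut (so a half turn about z gives the same grasp; the last joint's range is limited). The gripper opens to 85 mm and grips with 20 to 120 N. Pads are 22 mm wide; open, the fingers measure 114 mm over their backs; the gripper's body (76 mm by 85 mm) begins 54 mm behind the grasp point. The pads swing forward as they close: fully open they stand 13 mm farther back than shut.
Start: joints at [61.347, 21.807, 74.336, -0, 83.858, -12.336], TCP at [0.155, 0.528, 0.248] pointing down, gripper open.
Joint ranges: [-178.18, 178.18], [-50.72, 133.34], [12.68, 142.11], [-81.47, 261.47], [9.98, 163.14], [-165.26, 165.26]. Speed limits (degrees/s): [136.94, 136.94, 180, 180, 180, 180].

INTERFACE

Orientations are given as a 3x3 rotation matrix whose columns are the frame's x, y, z axes.
In Python, from rig import telemetry, get_image, camera_params, close_job, env gives the robot as it stands.
- The arm moves only by the tool apply_moves, never from a script. Its argument "motion" is a list of rows, each an object of numbers: "tx", "ty", "tz": the shift along the tool's x, y, z in cm; "turn": the turn about the tool's z in degrees; "jaw": the gripper's target within -1 to 1 (fully open at 1, half-way at 0, shut at -1). In form: [{"tx": .., "ty": .., "tz": .., "turn": .., "jaw": ..}, ...]. A call has 1 to 5 rows; each row is the pose to reach, as a shift and turn from the pose measured when the call began, along the tool's axes at that moment; what a row does not reach only later rows make up. A row lasts 1/12 s, in which the tool goes at most 41.7 mm and 7.16 degrees, less where a joint would pass 70% of its speed; a pose out of reach is approached as far as the arm can. A call with a gripper value outside its range is refused whole. The fingers move at their own pace and stop on an object; "squeeze" is the grip in N (left out, the last holds). Time passes only in rows, so rows that repeat a pose let the fingers close. It gives the time, the measured TCP pose, the force and the opening at its end, in the units of the state.
- telemetry.observe(): the state, without advancing time (a new reading comes with each control period).
- get_image(name): name is "side" or "top" or "wrist"; returns (picture, depth): 420x560x3 uint8, red, green, blue; 420x560 float32, m along the optical axis (not along the pixel's ray), 0 where there is no reading.
- camera_params(name): a dict with "fx", "fy", "cx", "cy" (pixels), "rvec" (rotation vector, rad) and "tvec" (3), from world to camera coordinates, as OpenCV has them. Camera axes: x right, y down, z forward; pixel columns grow to the right and rows downward; lengths in m; the calibration is good to about 2 mm. A picture is of the moment at which its call begins: read the wrist's pose just before it. camera_params takes no time and is no camera call; for the wrist camera it gives the pose at the moment of the call.
- close_job(): hands the job in, once; it reports no verdict.
The state is a dict: "time_s": time; "q": joint angles; "qvel": joint speeds; "joint_efforts": joint torques, N m; "position": TCP position; "tool_rot": TCP orientation; "ft_force": force on the tool from outside, world axes, zero at the start; "wrist_torque": the same for the moment, N m; "grip_width": finger opening in m.
Only numpy, scipy, OpenCV 4.12 (cv2) and the standard library are available. Lean on these libraries where they do the work, as an engineer would, in place of code of your own. Each camera call takes 0.05 s, during which the arm holds its last target. There are 200 camera calls.

## Working session

There is one attempt and no reset: what is moved stays moved. The work goes in short steps, Python scripts to look and compute and a tool call to move; the robot and the scene stay as the last step left them, time stands still between calls to the robot, and variables do not carry over. Pictures are saved under pics/ and viewed, about 8 in all and at most 12, crops included, and the job is handed in when it is done.

Besides the shell and the picture viewer there is one more tool, called after "Call:" as name(argument=value, ...), one argument or row to a line, values as JSON. apply_moves: Moves the arm, as the interface text tells. Its arguments: {"type":"object","properties":{"motion":{"type":"array"},"squeeze":{"type":"number"}},"required":["motion"]}

```bash
mkdir -p pics; cat > h.py <<'E'
import numpy as np,cv2
from rig import telemetry,get_image,camera_params,env
def cam(n):
    p=camera_params(n);K=np.array([[p['fx'],0,p['cx']],[0,p['fy'],p['cy']],[0,0,1.]])
    return K,cv2.Rodrigues(np.array(p['rvec'],float))[0],np.array(p['tvec'],float).ravel()
def cloud(n,d,c=None):
    K,R,t=c or cam(n);v,u=np.mgrid[:d.shape[0],:d.shape[1]]
    P=np.dstack([(u-K[0,2])/K[0,0]*d,(v-K[1,2])/K[1,1]*d,d])
    return (P-t)@R
def ray(n,u,v,z,c=None):
    K,R,t=c or cam(n);o=-R.T@t;r=R.T@np.linalg.inv(K)@[u,v,1]
    return o+r*(z-o[2])/r[2]
def proj(n,p,c=None):
    K,R,t=c or cam(n);q=K@(R@np.asarray(p)+t);return q[:2]/q[2]
def st():
    s=telemetry.observe();print(s['time_s'],np.round(s['position'],4),np.round(s['tool_rot'],3).tolist(),np.round(s['ft_force'],2),s['grip_width']);return s
E
python3 - <<'E'
from h import *
st()
for n in ['side','top']:
    im,d=get_image(n);cv2.imwrite(f'pics/{n}1.png',im[...,::-1]);np.save(n+'1.npy',d);np.save(n+'1c.npy',im)
    K,R,t=cam(n);print(n,K[0,0],np.round(-R.T@t,3),np.round(R[2],3))
E
```

```text
0.0 [0.1544 0.5276 0.2477] [[-0.96, 0.281, -0.001], [0.281, 0.96, -0.001], [0.0, -0.001, -1.0]] [ 0.67 -0.18  0.13] 0.0854599693543491
side 480.1225617826754 [-0.036 -0.853  0.641] [ 0.49   0.772 -0.405]
top 381.84128645631444 [0.491 0.046 1.238] [ 0.053 -0.015 -0.998]
```

View pics/side1.png

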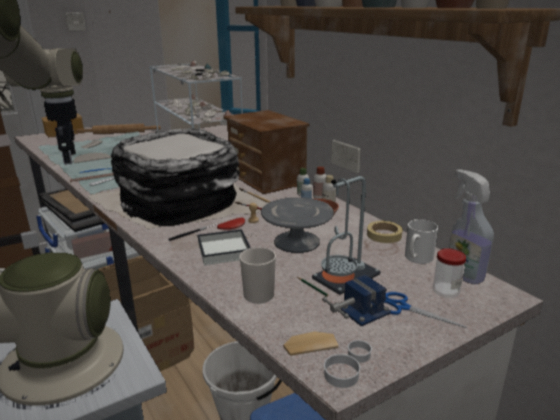

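View pics/top1.png

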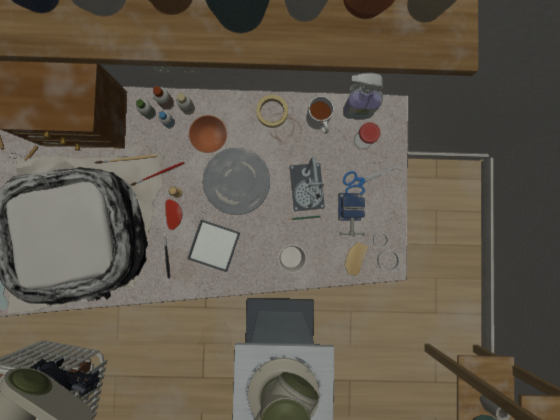

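```bash
python3 - <<'E'
from h import *
a=cv2.imread('pics/side1.png')[165:295,290:400];b=cv2.imread('pics/top1.png')[150:225,270:340]
a=cv2.resize(a,None,fx=4.4,fy=4.4,interpolation=2);b=cv2.resize(b,None,fx=5.6,fy=5.6,interpolation=2)
h=max(len(a),len(b));c=np.zeros((h,a.shape[1]+b.shape[1],3),np.uint8);c[:len(a),:a.shape[1]]=a;c[:len(b),a.shape[1]:]=b
c=cv2.resize(c,None,fx=min(1,800/c.shape[1]),fy=min(1,800/c.shape[1]));print(c.shape)
cv2.imwrite('pics/c1.png',c)
d=np.load('top1.npy');P=cloud('top',d);im=np.load('top1c.npy')
# jar rim
s=P[240:275,272:310].reshape(-1,3);m=s[:,2]>.09;print('jar',s[m].min(0),s[m].max(0),m.sum())
print('jar circ',cv2.minEnclosingCircle(s[m][:,:2].astype(np.float32)))
# tray: rim height
s=P[212:280,180:246].reshape(-1,3);m=(s[:,2]>.018)&(s[:,2]<.05);print('tray',cv2.minAreaRect(s[m][:,:2].astype(np.float32)),m.sum(),np.median(s[:,2]))
w=(im[212:280,180:246].min(2)>150).astype(np.uint8);w=cv2.morphologyEx(w,2,np.ones((3,3)))
k=max(cv2.findContours(w,0,2)[0],key=cv2.contourArea);r=cv2.minAreaRect(k);print(r,ray('top',r[0][0]+180,r[0][1]+212,.004))
g=(im[212:280,180:246].max(2)<75).astype(np.uint8);k=max(cv2.findContours(g,0,2)[0],key=cv2.contourArea);r=cv2.minAreaRect(k);print('dark',r,ray('top',r[0][0]+180,r[0][1]+212,.031))
bx=cv2.boxPoints(r)+[180,212];print([np.round(ray('top',*q,.031),3) for q in bx])
# stand heights
np.set_printoptions(linewidth=250)
print((P[152:215,285:330:2,2]*1000).astype(int)[::2])
E
```

```text
(522, 800, 3)
jar [ 0.3930683  -0.05216831  0.09028885] [0.49054312 0.04554026 1.23841639] 152
jar circ ((0.44651639461517334, 0.003636561334133148), 0.060880523175001144)
tray ((0.4640703797340393, 0.23495322465896606), (0.1307021677494049, 0.13132086396217346), 73.05705261230469) 338 0.0020680313414425016
((34.599998474121094, 30.700000762939453), (34.46882629394531, 29.409181594848633), 18.434947967529297) [0.47220035 0.23441355 0.004     ]
dark ((33.39999771118164, 33.29999542236328), (41.42583465576172, 41.42583465576172), 18.43494987487793) [0.46434758 0.23376946 0.031     ]
[array([0.421, 0.314, 0.031]), array([0.546, 0.278, 0.031]), array([0.508, 0.153, 0.031]), array([0.383, 0.19 , 0.031])]
[[   0    3    0    0    2    0    1   -4    3    0    0   -1    0    0    0    0   -1   -5    3    0   -2    3    0]
 [   5   -2    2    1    3    1   -1    5    0    2    0    0    2    0    5    0    1   -3    1    1    4   -1    1]
 [   0    3    0    3    5    3    5   -2    0    0   -1    0    1    2    0    0   -3    0   -2   -1    0    6    1]
 [   4    0    1   -1    0   -3    0 
[... 2685 characters left out ...]
 -4   -1    2   11   15    8   44   44   40   42   39   53  114   34   43   46   13   14    8    2   -2    0]
 [  -2    0    0    0    9    8   14   12   15   49   39   36   70   92   48    6   11   18   13   15    0    3    0]
 [   0    0    1   -1    1   14   12   13   11   14   13   16   12   11   11   12   12   13    7   10    1   -1    2]
 [   2   10    1   -1    1    9    8    8    7    9    3    0    1   -2   -6    1    3   -3   -5    1    1    0    0]
 [  -1    2    0    2   -2    3   -4    1    2   -5    2   -5    4    4    0   -4    0   -5    0    0   -2    3   -1]
 [   3    0    2    0    1    1    0    2    3    1    1    0   -1    4    0   -2    0    1    2    0    1    0   -1]]
```

View pics/c1.png

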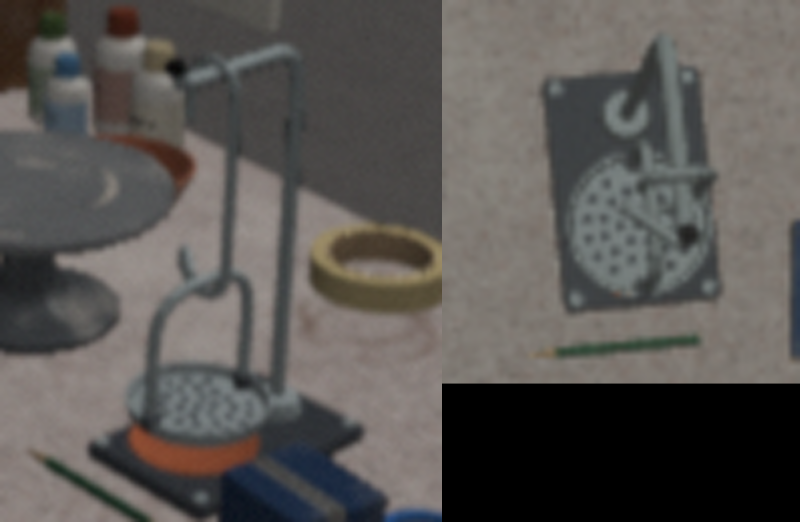

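```bash
python3 - <<'E'
from h import *
d=np.load('top1.npy');P=cloud('top',d);s=P[150:215,285:335].reshape(-1,3)
m=(s[:,2]>.24)&(s[:,2]<.29);s=s[m]
np.set_printoptions(suppress=True,linewidth=200)
o=s[np.lexsort((s[:,1],np.round(s[:,0],2)))]
print(len(s));print(np.round(o*1000).astype(int).tolist())
allp=P.reshape(-1,3);k=(allp[:,0]>.1)&(allp[:,0]<.7)&(allp[:,1]>-.2)&(allp[:,1]<.6)&(allp[:,2]<.6)
for y in np.arange(-.2,.6,.1):
  print(round(y,1),[int(1000*np.max(allp[k&(abs(allp[:,1]-y)<.05)&(abs(allp[:,0]-x)<.05)][:,2],initial=-1)) for x in np.arange(.15,.75,.1)])
E
```

```text
197
[[602, -71, 269], [604, -70, 270], [599, -68, 271], [604, -68, 271], [601, -67, 277], [599, -65, 272], [601, -65, 273], [603, -65, 277], [599, -62, 274], [604, -62, 273], [601, -62, 276], [599, -60, 271], [604, -60, 272], [601, -60, 273], [606, -67, 275], [613, -66, 263], [609, -65, 268], [606, -65, 273], [612, -63, 266], [610, -63, 266], [606, -62, 273], [613, -61, 261], [615, -61, 265], [610, -60, 266], [607, -60, 269], [613, -59, 260], [621, -66, 259], [616, -66, 261], [623, -66, 261], [618, -66, 264], [623, -64, 260], [618, -63, 263], [615, -63, 265], [620, -63, 264], [618, -61, 261], [623, -61, 263], [620, -60, 265], [618, -59, 259], [615, -58, 262], [620, -58, 261], [623, -58, 262], [633, -77, 252], [634, -76, 261], [634, -75, 245], [633, -73, 266], [633, -70, 268], [632, -67, 270], [629, -66, 260], [631, -66, 261], [626, -66, 264], [632, -65, 270], [635, -65, 271], [625, -63, 265], [628, -63, 265], [631, -63, 264], [632, -62, 270], [626, -61, 260], [628, -61, 262], [630, -60, 265], [633, -60, 266], [635, -59, 271], [628, -58, 263], [625, -58, 264], [630, -57, 267], [633, -
[... 1809 characters left out ...]
], [691, -54, 262], [688, -54, 262], [693, -54, 263], [686, -52, 260], [690, -52, 263], [693, -51, 263], [694, -50, 256], [689, -50, 257], [691, -49, 257], [699, -57, 257], [697, -57, 258], [702, -55, 255], [698, -54, 261], [696, -54, 262], [702, -52, 256], [698, -52, 261], [696, -51, 262], [697, -49, 257], [699, -49, 257], [701, -49, 259], [702, -48, 243], [704, -48, 246], [706, -55, 253], [705, -52, 253], [705, -49, 254], [708, -48, 242]]
-0.2 [3, -892, 11, 13, 82, 80]
-0.1 [6, -889, 6, 106, 273, 276]
0.0 [169, -892, 113, 114, 49, 266]
0.1 [9, -1000, 8, 8, 110, 109]
0.2 [6, 1, 37, 36, 110, 110]
0.3 [-883, 6, 8, 37, 36, 109]
0.4 [542, 7, 204, 209, 191, 66]
0.5 [541, 537, 218, 220, 214, 216]
```

Call:
apply_moves(
  motion=[
    {"tx":-62.4,"ty":-43,"tz":-12,"turn":-23.8,"jaw":1},
    {"tx":-62.4,"ty":-43,"tz":-12,"turn":-23.8,"jaw":1},
    {"tx":-62.4,"ty":-43,"tz":-12,"turn":-23.8,"jaw":1},
    {"tx":-62.4,"ty":-43,"tz":-12,"turn":-23.8,"jaw":1},
    {"tx":-62.4,"ty":-43,"tz":-12,"turn":-23.8,"jaw":1},
  ],
)

```text
time_s: 0.52
position: [0.2777, 0.376, 0.2791]
tool_rot: [[-0.991, -0.135, -0.001], [-0.135, 0.991, -0.002], [0.001, -0.001, -1.0]]
ft_force: [1.4, 0.5, -0.8]
grip_width: 0.0851
```

Call:
apply_moves(
  motion=[
    {"tx":-29.3,"ty":-48,"tz":-8,"turn":0,"jaw":1},
    {"tx":-29.3,"ty":-48,"tz":-8,"turn":0,"jaw":1},
    {"tx":-29.3,"ty":-48,"tz":-8,"turn":0,"jaw":1},
    {"tx":-29.3,"ty":-48,"tz":-8,"turn":0,"jaw":1},
    {"tx":-29.3,"ty":-48,"tz":-8,"turn":0,"jaw":1},
  ],
)

```text
time_s: 0.93
position: [0.4081, 0.2157, 0.3086]
tool_rot: [[-0.991, -0.135, -0.001], [-0.135, 0.991, -0.002], [0.002, -0.001, -1.0]]
ft_force: [0.5, 0.5, 1.0]
grip_width: 0.0856
```

Call:
apply_moves(
  motion=[
    {"tx":-18.3,"ty":-30.3,"tz":-5,"turn":0,"jaw":1},
    {"tx":-18.3,"ty":-30.3,"tz":-5,"turn":0,"jaw":1},
    {"tx":-18.3,"ty":-30.3,"tz":-5,"turn":0,"jaw":1},
    {"tx":-18.3,"ty":-30.3,"tz":-5,"turn":0,"jaw":1},
    {"tx":-18.3,"ty":-30.3,"tz":-5,"turn":0,"jaw":1},
  ],
)

```text
time_s: 1.35
position: [0.5375, 0.0549, 0.3376]
tool_rot: [[-0.991, -0.135, -0.002], [-0.135, 0.991, -0.001], [0.002, -0.001, -1.0]]
ft_force: [1.3, 1.1, 1.3]
grip_width: 0.0854
```

Call:
apply_moves(
  motion=[
    {"tx":-7.9,"ty":-12.7,"tz":-2,"turn":0,"jaw":1},
    {"tx":-7.9,"ty":-12.7,"tz":-2,"turn":0,"jaw":1},
    {"tx":-7.9,"ty":-12.7,"tz":-2,"turn":0,"jaw":1},
    {"tx":-7.9,"ty":-12.7,"tz":-2,"turn":0,"jaw":1},
    {"tx":-7.9,"ty":-12.7,"tz":-2,"turn":0,"jaw":1},
  ],
)

```text
time_s: 1.77
position: [0.6352, -0.0648, 0.3556]
tool_rot: [[-0.991, -0.13, -0.004], [-0.13, 0.991, -0.002], [0.004, -0.001, -1.0]]
ft_force: [0.4, -0.4, -1.4]
grip_width: 0.0855
```

```bash
python3 - <<'E'
from h import *
st();c=cam('wrist');K,R,t=c
im,d=get_image('wrist');cv2.imwrite('pics/w1.png',im[...,::-1])
print(K[0,0],-R.T@t,R[2])
P=cloud('wrist',d,c);np.save('w1P.npy',P)
s=P.reshape(-1,3);m=(d.ravel()>0)&(s[:,2]>.235)&(s[:,2]<.3)&(s[:,0]>.55)&(s[:,0]<.75)&(abs(s[:,1]+.06)<.1)
s=s[m];h=s[(s[:,0]<.66)&(abs(s[:,1]+.0605)>.008)&(s[:,0]>.62)]
print(len(s),len(h),h.min(0),h.max(0),cv2.fitLine(h[:,:2].astype(np.float32),2,0,.01,.01).ravel())
print(proj('wrist',[.633,-.0605,.27],c))
E
```

```text
1.7667 [ 0.6352 -0.0648  0.3556] [[-0.991, -0.13, -0.004], [-0.13, 0.991, -0.002], [0.004, -0.001, -1.0]] [ 0.37 -0.44 -1.39] 0.08552774903034085
362.4817391474276 [ 0.56848982 -0.07343377  0.47903058] [ 0.25804857  0.03260448 -0.96558163]
2943 508 [ 0.62023901 -0.08306332  0.23504666] [ 0.63784674 -0.04340778  0.26730579] [ 0.12452506 -0.99221647  0.6315548  -0.06510712]
[287.34114243 217.21611492]
```

View pics/w1.png

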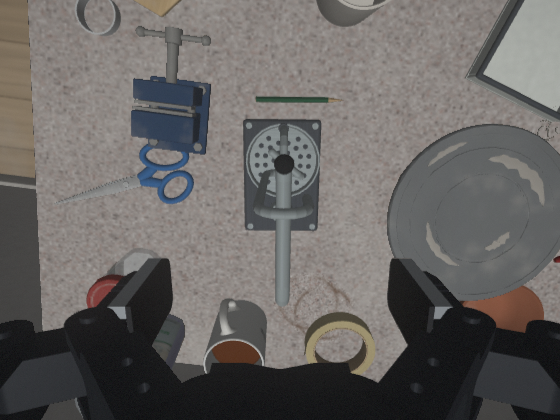

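Call:
apply_moves(
  motion=[
    {"tx":0.26,"ty":0.34,"tz":4,"turn":0,"jaw":1},
    {"tx":0.26,"ty":0.34,"tz":8,"turn":0,"jaw":1},
    {"tx":0.26,"ty":0.34,"tz":10.95,"turn":0,"jaw":1},
    {"tx":0.26,"ty":0.34,"tz":10.95,"turn":0,"jaw":0.6},
    {"tx":0.26,"ty":0.34,"tz":10.95,"turn":0,"jaw":0.4},
  ],
  squeeze=40,
)

```text
time_s: 2.23
position: [0.63, -0.0588, 0.2463]
tool_rot: [[-0.991, -0.133, -0.006], [-0.133, 0.991, -0.0], [0.006, 0.001, -1.0]]
ft_force: [-0.2, -0.1, 0.5]
grip_width: 0.0638
```

Call:
apply_moves(
  motion=[
    {"tx":-0.16,"ty":-0.3,"tz":0,"turn":0,"jaw":0.3},
    {"tx":-0.16,"ty":-0.3,"tz":0,"turn":0,"jaw":0.1},
    {"tx":-0.16,"ty":-0.3,"tz":0,"turn":0,"jaw":-0.3},
    {"tx":-0.16,"ty":-0.3,"tz":0,"turn":0,"jaw":-1},
    {"tx":-0.16,"ty":-0.3,"tz":0,"turn":0,"jaw":-1},
  ],
  squeeze=40,
)

```text
time_s: 2.65
position: [0.6328, -0.0614, 0.2491]
tool_rot: [[-0.991, -0.133, -0.001], [-0.133, 0.991, -0.001], [0.001, -0.001, -1.0]]
ft_force: [-0.4, 2.5, 6.0]
grip_width: 0.0396
```

Call:
apply_moves(
  motion=[
    {"tx":0,"ty":0,"tz":0,"turn":0,"jaw":-1},
    {"tx":0,"ty":0,"tz":0,"turn":0,"jaw":-1},
    {"tx":0,"ty":0,"tz":-0.4,"turn":0,"jaw":-1},
    {"tx":0,"ty":0,"tz":-0.8,"turn":0,"jaw":-1},
    {"tx":0,"ty":0,"tz":-1.2,"turn":0,"jaw":-1},
  ],
  squeeze=90,
)

```text
time_s: 3.07
position: [0.6328, -0.0615, 0.2614]
tool_rot: [[-0.991, -0.133, -0.002], [-0.133, 0.991, -0.001], [0.002, -0.001, -1.0]]
ft_force: [-0.7, -0.4, -3.4]
grip_width: 0.0373
```

Call:
apply_moves(
  motion=[
    {"tx":0,"ty":0,"tz":-0.8,"turn":0,"jaw":-1},
    {"tx":0,"ty":0,"tz":-1.6,"turn":0,"jaw":-1},
    {"tx":0,"ty":0,"tz":-2.4,"turn":0,"jaw":-1},
    {"tx":0,"ty":0,"tz":-3.1,"turn":0,"jaw":-1},
    {"tx":0,"ty":0,"tz":-3.4,"turn":0,"jaw":-1},
  ],
)

```text
time_s: 3.48
position: [0.6331, -0.0615, 0.297]
tool_rot: [[-0.991, -0.133, 0.001], [-0.133, 0.991, -0.002], [-0.0, -0.002, -1.0]]
ft_force: [-0.1, 0.3, -2.2]
grip_width: 0.0375
```

Call:
apply_moves(
  motion=[
    {"tx":0.6,"ty":0,"tz":0,"turn":0,"jaw":-1},
    {"tx":1.8,"ty":0,"tz":0,"turn":0,"jaw":-1},
    {"tx":3.3,"ty":0,"tz":0,"turn":0,"jaw":-1},
    {"tx":4.8,"ty":0,"tz":0,"turn":0,"jaw":-1},
    {"tx":6.3,"ty":0,"tz":0,"turn":0,"jaw":-1},
  ],
)

```text
time_s: 3.9
position: [0.5694, -0.0699, 0.2967]
tool_rot: [[-0.991, -0.133, -0.0], [-0.133, 0.991, -0.001], [0.0, -0.001, -1.0]]
ft_force: [-0.8, -1.1, -2.2]
grip_width: 0.0378
```

Call:
apply_moves(
  motion=[
    {"tx":0,"ty":0,"tz":-1.2,"turn":0,"jaw":-1},
    {"tx":0,"ty":0,"tz":-2.6,"turn":0,"jaw":-1},
    {"tx":0,"ty":0,"tz":-4.0,"turn":0,"jaw":-1},
    {"tx":0.1,"ty":0.5,"tz":-5.2,"turn":0,"jaw":-1},
    {"tx":0.4,"ty":2,"tz":-5.8,"turn":0,"jaw":-1},
  ],
)

```text
time_s: 4.32
position: [0.5628, -0.0514, 0.3556]
tool_rot: [[-0.991, -0.131, 0.001], [-0.131, 0.991, -0.002], [-0.001, -0.003, -1.0]]
ft_force: [1.2, 0.8, -2.1]
grip_width: 0.0376
```

Call:
apply_moves(
  motion=[
    {"tx":0.4,"ty":2.2,"tz":0,"turn":0,"jaw":-1},
    {"tx":0.9,"ty":4.4,"tz":0,"turn":0,"jaw":-1},
    {"tx":1.3,"ty":6.6,"tz":0,"turn":0,"jaw":-1},
    {"tx":1.8,"ty":8.8,"tz":0,"turn":0,"jaw":-1},
    {"tx":2.2,"ty":11,"tz":0,"turn":0,"jaw":-1},
  ],
)

```text
time_s: 4.73
position: [0.525, 0.0566, 0.3549]
tool_rot: [[-0.991, -0.131, 0.0], [-0.131, 0.991, -0.002], [0.0, -0.002, -1.0]]
ft_force: [-0.7, 0.4, -2.3]
grip_width: 0.0375
```

Call:
apply_moves(
  motion=[
    {"tx":0.4,"ty":2.2,"tz":0,"turn":0,"jaw":-1},
    {"tx":0.9,"ty":4.4,"tz":0,"turn":0,"jaw":-1},
    {"tx":1.3,"ty":6.6,"tz":0,"turn":0,"jaw":-1},
    {"tx":1.8,"ty":8.8,"tz":0,"turn":0,"jaw":-1},
    {"tx":2.2,"ty":11,"tz":0,"turn":0,"jaw":-1},
  ],
)

```text
time_s: 5.15
position: [0.4871, 0.1643, 0.3543]
tool_rot: [[-0.991, -0.132, -0.001], [-0.132, 0.991, -0.002], [0.001, -0.002, -1.0]]
ft_force: [-0.5, 0.5, -2.7]
grip_width: 0.0378
```

Call:
apply_moves(
  motion=[
    {"tx":0.4,"ty":2,"tz":0,"turn":0,"jaw":-1},
    {"tx":0.7,"ty":3.8,"tz":0,"turn":0,"jaw":-1},
    {"tx":1.0,"ty":5.4,"tz":0,"turn":0,"jaw":-1},
    {"tx":1.2,"ty":6.5,"tz":0,"turn":0,"jaw":-1},
    {"tx":1.3,"ty":7.2,"tz":0,"turn":0,"jaw":-1},
  ],
)

```text
time_s: 5.57
position: [0.4636, 0.2352, 0.354]
tool_rot: [[-0.991, -0.133, -0.001], [-0.133, 0.991, -0.002], [0.001, -0.002, -1.0]]
ft_force: [0.5, 0.2, -1.9]
grip_width: 0.0373
```

Call:
apply_moves(
  motion=[
    {"tx":0,"ty":0,"tz":1,"turn":0,"jaw":-1},
    {"tx":0,"ty":0,"tz":2,"turn":0,"jaw":-1},
    {"tx":0,"ty":0,"tz":3,"turn":0,"jaw":-1},
    {"tx":0,"ty":0,"tz":4,"turn":0,"jaw":-1},
    {"tx":0,"ty":0,"tz":5,"turn":0,"jaw":-1},
  ],
)

```text
time_s: 5.98
position: [0.4632, 0.2349, 0.3034]
tool_rot: [[-0.991, -0.133, -0.002], [-0.133, 0.991, -0.002], [0.002, -0.002, -1.0]]
ft_force: [-0.2, -0.6, -2.1]
grip_width: 0.0372
```

```bash
python3 - <<'E'
from h import *
s=st();print(np.round(s['q'],1))
A=[]
for n in ['side','top','wrist']:
    c=cam(n);im,d=get_image(n);np.save(n+'2.npy',d);cv2.imwrite(f'pics/{n}2.png',im[...,::-1])
    if n!='wrist':
        P=cloud(n,d,c).reshape(-1,3);m=(d.ravel()>0)&(abs(P[:,0]-.464)<.1)&(abs(P[:,1]-.234)<.1)&(P[:,2]>.06)&(P[:,2]<.3)
        for lo in np.arange(.06,.3,.02):
            k=P[m&(P[:,2]>=lo)&(P[:,2]<lo+.02)]
            if len(k):print(n,round(lo,2),len(k),np.round(k.min(0),3),np.round(k.max(0),3))
    u,v=proj(n,[.464,.234,.12],c) if n!='wrist' else (280,210)
    u=int(np.clip(u,70,490));v=int(np.clip(v,90,330))
    A.append(cv2.resize(im[v-90:v+90,u-70:u+70,::-1],None,fx=2.8,fy=2.8,interpolation=2) if n=='side' else cv2.resize(im[...,::-1],(400,300)) if n=='wrist' else None)
b=np.zeros((504,400,3),np.uint8);b[:300]=A[2]
cv2.imwrite('pics/c2.png',np.hstack([A[0],b]))
E
```

```text
5.9833 [0.4632 0.2349 0.3034] [[-0.991, -0.133, -0.002], [-0.133, 0.991, -0.002], [0.002, -0.002, -1.0]] [-0.17 -0.61 -2.05] 0.03719176560503272
[ 13.9  16.8  72.8  -0.1  90.5 -83.8]
side 0.08 350 [0.414 0.137 0.088] [0.564 0.283 0.1  ]
side 0.1 115 [0.412 0.137 0.1  ] [0.564 0.28  0.12 ]
side 0.12 38 [0.418 0.222 0.12 ] [0.502 0.248 0.14 ]
side 0.14 41 [0.418 0.22  0.14 ] [0.503 0.249 0.159]
side 0.16 76 [0.421 0.219 0.16 ] [0.5  0.25 0.18]
side 0.18 63 [0.434 0.213 0.18 ] [0.47  0.251 0.2  ]
side 0.2 19 [0.443 0.214 0.201] [0.469 0.24  0.22 ]
side 0.22 22 [0.462 0.214 0.22 ] [0.469 0.222 0.24 ]
side 0.24 20 [0.462 0.211 0.242] [0.47  0.219 0.26 ]
side 0.26 21 [0.462 0.21  0.261] [0.469 0.252 0.28 ]
side 0.28 93 [0.448 0.199 0.28 ] [0.477 0.259 0.3  ]
top 0.08 257 [0.425 0.144 0.087] [0.563 0.25  0.1  ]
top 0.1 79 [0.422 0.141 0.1  ] [0.564 0.248 0.12 ]
top 0.12 9 [0.424 0.226 0.12 ] [0.507 0.246 0.138]
top 0.14 7 [0.422 0.226 0.143] [0.507 0.247 0.158]
top 0.16 1 [0.432 0.229 0.168] [0.432 0.229 0.168]
```

View pics/c2.png

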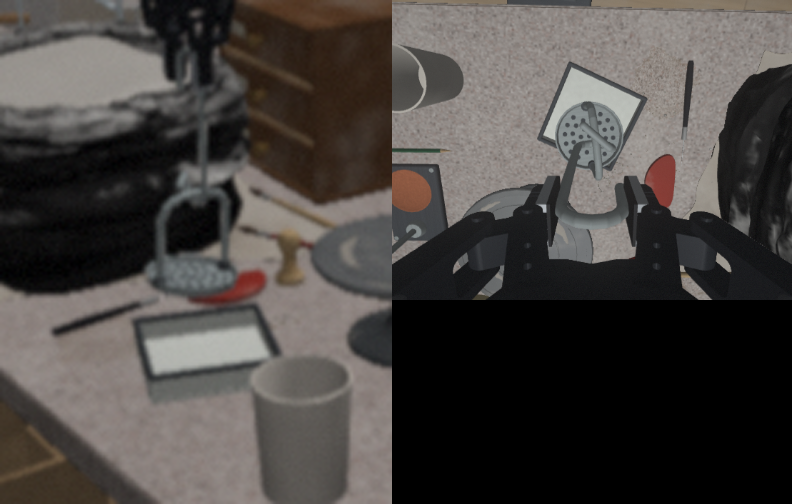

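```bash
python3 - <<'E'
from h import *
for n in ['side','top']:
    d=np.load(n+'2.npy');P=cloud(n,d).reshape(-1,3)
    m=(d.ravel()>0)&(abs(P[:,0]-.464)<.06)&(abs(P[:,1]-.234)<.05)&(P[:,2]>.11)&(P[:,2]<.16)
    a=P[m&(P[:,0]<.45)];b=P[m&(P[:,0]>.48)];A,B=np.median(a,0),np.median(b,0)
    print(n,A,B,np.degrees(np.arctan2(*(B-A)[[1,0]])),(A+B)/2)
d=np.load('side2.npy');P=cloud('side',d).reshape(-1,3)
m=(d.ravel()>0)&(abs(P[:,0]-.464)<.06)&(abs(P[:,1]-.234)<.06)&(P[:,2]>.088)&(P[:,2]<.11)
print(cv2.minEnclosingCircle(P[m][:,:2].astype(np.float32)),np.percentile(P[m][:,2],[2,50,98]))
# jar rim from side and top
for n in ['side','top']:
    d=np.load(n+'2.npy');P=cloud(n,d).reshape(-1,3)
    m=(d.ravel()>0)&(abs(P[:,0]-.44)<.07)&(abs(P[:,1]-.01)<.07)&(P[:,2]>.101)&(P[:,2]<.116)
    q=P[m][:,:2].astype(np.float32);h=cv2.convexHull(q);print(n,len(q),cv2.minEnclosingCircle(q),cv2.fitEllipse(h))
im=cv2.imread('pics/top1.png');d=np.load('top1.npy');P=cloud('top',d)
m=((P[...,2]>.095)&(P[...,2]<.125)).astype(np.uint8);m[:240]=0;m[275:]=0;m[:,:272]=0;m[:,310:]=0
k=max(cv2.findContours(m,0,2)[0],key=cv2.contourArea);(u,v),r=cv2.minEnclosingCircle(k);print(u,v,r,ray('top',u,v,.108))
E
```

```text
side [0.42046122 0.22608782 0.13560145] [0.49745344 0.24419392 0.1342936 ] 13.233670252055887 [0.45895733 0.23514087 0.13494753]
top [0.42716242 0.22668121 0.13584515] [0.50421729 0.24457601 0.13322321] 13.074300544432283 [0.46568985 0.23562861 0.13453418]
((0.4569768011569977, 0.23610395193099976), 0.047487590461969376) [0.0898225  0.09513519 0.10729025]
side 221 ((0.434378981590271, -0.015239900909364223), 0.04408206045627594) ((0.4334491491317749, -0.014577735215425491), (0.08262288570404053, 0.08680684119462967), 154.28688049316406)
top 124 ((0.43300649523735046, -0.010477405041456223), 0.041568540036678314) ((0.4332806169986725, -0.01060815341770649), (0.0813806802034378, 0.082363061606884), 168.86618041992188)
291.96954345703125 258.3274230957031 14.034377098083496 [ 0.43342724 -0.0106568   0.108     ]
```

Call:
apply_moves(
  motion=[
    {"tx":0,"ty":0,"tz":1.8,"turn":0,"jaw":-1},
    {"tx":0,"ty":0,"tz":3.6,"turn":0,"jaw":-1},
    {"tx":0,"ty":0,"tz":5.4,"turn":0,"jaw":-1},
    {"tx":0,"ty":0,"tz":7.2,"turn":0,"jaw":-1},
    {"tx":0,"ty":0,"tz":8.2,"turn":0,"jaw":-1},
  ],
)

```text
time_s: 6.55
position: [0.4629, 0.2344, 0.2207]
tool_rot: [[-0.991, -0.133, -0.003], [-0.133, 0.991, -0.003], [0.003, -0.002, -1.0]]
ft_force: [0.6, -0.1, -0.2]
grip_width: 0.0376
```

Call:
apply_moves(
  motion=[
    {"tx":0,"ty":0,"tz":0,"turn":0,"jaw":-1},
    {"tx":0,"ty":0,"tz":0.1,"turn":0,"jaw":-1},
    {"tx":0,"ty":0,"tz":0.2,"turn":0,"jaw":-1},
    {"tx":0,"ty":0,"tz":0.3,"turn":0,"jaw":-1},
    {"tx":0,"ty":0,"tz":0.3,"turn":0,"jaw":-1},
  ],
)

```text
time_s: 6.97
position: [0.4632, 0.2345, 0.2184]
tool_rot: [[-0.991, -0.133, -0.002], [-0.133, 0.991, -0.002], [0.002, -0.002, -1.0]]
ft_force: [0.7, 0.2, -0.7]
grip_width: 0.0377
```

```bash
cat > f.py <<'E'
from h import *
F=[]
for i in range(6):
    get_image('top');F.append(telemetry.observe()['ft_force'])
print('F',np.mean(F,0).round(2),np.std(F,0).round(2));st()
E
python3 f.py
```

```text
F [-0.15  0.06 -0.91] [0.5  0.52 0.38]
7.2667 [0.463  0.2344 0.2179] [[-0.991, -0.133, -0.003], [-0.133, 0.991, -0.003], [0.003, -0.002, -1.0]] [ 0.02  0.76 -1.12] 0.03747603113062833
```

Call:
apply_moves(
  motion=[
    {"tx":0,"ty":0,"tz":-0.15,"turn":0,"jaw":-1},
    {"tx":0,"ty":0,"tz":-0.25,"turn":0,"jaw":-1},
    {"tx":0,"ty":0,"tz":-0.25,"turn":0,"jaw":-1},
    {"tx":0,"ty":0,"tz":-0.25,"turn":0,"jaw":-1},
  ],
)

```text
time_s: 7.6
position: [0.463, 0.2345, 0.2205]
tool_rot: [[-0.991, -0.133, -0.003], [-0.133, 0.991, -0.003], [0.003, -0.002, -1.0]]
ft_force: [-0.4, 0.6, -0.5]
grip_width: 0.0374
```

```bash
python3 f.py
```

```text
F [-0.09 -0.19 -0.66] [0.51 0.83 0.26]
7.9 [0.4629 0.2345 0.2203] [[-0.991, -0.133, -0.003], [-0.133, 0.991, -0.003], [0.003, -0.002, -1.0]] [-0.1  -1.66 -0.98] 0.03746670952322535
```

Call:
apply_moves(
  motion=[
    {"tx":0,"ty":0,"tz":-0.15,"turn":0,"jaw":-1},
    {"tx":0,"ty":0,"tz":-0.25,"turn":0,"jaw":-1},
    {"tx":0,"ty":0,"tz":-0.25,"turn":0,"jaw":-1},
    {"tx":0,"ty":0,"tz":-0.25,"turn":0,"jaw":-1},
  ],
)

```text
time_s: 8.23
position: [0.463, 0.2345, 0.223]
tool_rot: [[-0.991, -0.133, -0.003], [-0.133, 0.991, -0.003], [0.003, -0.002, -1.0]]
ft_force: [0.8, -0.2, -0.2]
grip_width: 0.0376
```

```bash
python3 f.py
```

```text
F [ 0.17 -0.03 -0.67] [0.83 0.35 0.72]
8.5333 [0.4629 0.2344 0.2228] [[-0.991, -0.133, -0.003], [-0.133, 0.991, -0.003], [0.003, -0.002, -1.0]] [-0.48  0.14 -1.02] 0.03749292388103178
```

Call:
apply_moves(
  motion=[
    {"tx":0,"ty":0,"tz":-0.15,"turn":0,"jaw":-1},
    {"tx":0,"ty":0,"tz":-0.25,"turn":0,"jaw":-1},
    {"tx":0,"ty":0,"tz":-0.25,"turn":0,"jaw":-1},
    {"tx":0,"ty":0,"tz":-0.25,"turn":0,"jaw":-1},
  ],
)

```text
time_s: 8.87
position: [0.463, 0.2345, 0.2254]
tool_rot: [[-0.991, -0.133, -0.003], [-0.133, 0.991, -0.003], [0.003, -0.002, -1.0]]
ft_force: [0.5, -0.5, 0.0]
grip_width: 0.0374
```

```bash
python3 f.py; python3 - <<'E'
from h import *
c=cam('side');im,d=get_image('side');P=cloud('side',d,c).reshape(-1,3)
m=(d.ravel()>0)&(abs(P[:,0]-.464)<.05)&(abs(P[:,1]-.234)<.045)&(P[:,2]<.14)
a=P[m&(P[:,0]<.434)&(P[:,2]>.03)];
for lo in np.arange(0,.14,.01):
    k=P[m&(P[:,2]>=lo)&(P[:,2]<lo+.01)]
    if len(k):print(round(lo,2),len(k),np.round(k.min(0),3),np.round(k.max(0),3))
u,v=map(int,proj('side',[.464,.234,.08],c))
cv2.imwrite('pics/c3.png',cv2.resize(im[v-60:v+50,u-50:u+50,::-1],None,fx=5,fy=5,interpolation=2))
E
```

```text
F [-0.04 -0.03 -0.92] [0.67 0.47 0.23]
9.1667 [0.463  0.2345 0.2253] [[-0.991, -0.133, -0.003], [-0.133, 0.991, -0.003], [0.003, -0.002, -1.0]] [ 0.97  0.82 -0.74] 0.03768596538565435
0.0 147 [0.414 0.205 0.   ] [0.514 0.279 0.01 ]
0.01 190 [0.421 0.196 0.01 ] [0.512 0.279 0.02 ]
0.02 110 [0.414 0.197 0.02 ] [0.514 0.279 0.03 ]
0.03 23 [0.415 0.208 0.03 ] [0.495 0.275 0.04 ]
0.04 15 [0.414 0.226 0.041] [0.498 0.254 0.05 ]
0.05 15 [0.414 0.223 0.052] [0.503 0.252 0.06 ]
0.06 21 [0.416 0.22  0.06 ] [0.503 0.251 0.069]
0.07 22 [0.418 0.223 0.07 ] [0.503 0.25  0.08 ]
0.08 18 [0.422 0.222 0.08 ] [0.5   0.243 0.09 ]
0.09 38 [0.424 0.221 0.091] [0.497 0.243 0.1  ]
0.1 50 [0.434 0.215 0.1  ] [0.482 0.25  0.108]
0.11 17 [0.44  0.212 0.11 ] [0.467 0.245 0.12 ]
0.12 21 [0.439 0.212 0.12 ] [0.467 0.247 0.13 ]
0.13 10 [0.463 0.212 0.131] [0.469 0.221 0.139]
```

View pics/c3.png

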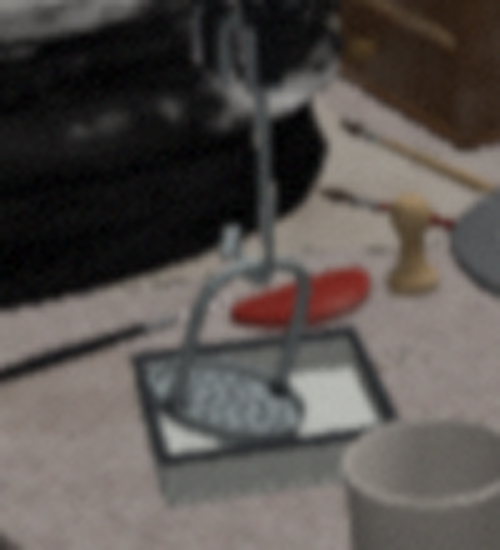

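```bash
python3 - <<'E'
from h import *
for n in ['side','wrist','top']:
    c=cam(n);im,d=get_image(n);P=cloud(n,d,c);np.save(n+'3.npy',d);cv2.imwrite(f'pics/{n}3.png',im[...,::-1])
    Q=P.reshape(-1,3);ok=d.ravel()>0
    # dish: non-white grey within 45mm radius
    g=im.reshape(-1,3).max(1)
    m=ok&(np.hypot(Q[:,0]-.462,Q[:,1]-.236)<.036)&(Q[:,2]>.0)&(Q[:,2]<.05)&(g<165)
    k=Q[m]
    if len(k)<30: print(n,len(k));continue
    A=np.c_[k[:,:2]-[.462,.236],np.ones(len(k))];x=np.linalg.lstsq(A,k[:,2],rcond=None)[0]
    print(n,len(k),'plane slope x,y,z0',x,np.percentile(k[:,2],[5,50,95]))
    # rim of tray dark
    r=ok&(abs(Q[:,0]-.464)<.1)&(abs(Q[:,1]-.234)<.1)&(abs(Q[:,2]-.031)<.006)
    print(n,'rim',r.sum(),cv2.minAreaRect(Q[r][:,:2].astype(np.float32)))
E
python3 -c "
import cv2
a=cv2.imread('pics/wrist3.png');cv2.imwrite('pics/c4.png',cv2.resize(a[40:340,120:440],None,fx=1.8,fy=1.8,interpolation=2))"
```

```text
side 240 plane slope x,y,z0 [0.01514134 0.15091125 0.0157954 ] [0.00363147 0.01565093 0.03340479]
side rim 341 ((0.4634943902492523, 0.2290744036436081), (0.1373089849948883, 0.13182340562343597), 72.58257293701172)
wrist 2775 plane slope x,y,z0 [-0.05376967  0.09529145  0.01544216] [0.00828906 0.0151155  0.02291218]
wrist rim 4967 ((0.4628483057022095, 0.23275557160377502), (0.13167907297611237, 0.13158869743347168), 73.1783218383789)
top 126 plane slope x,y,z0 [-0.29295823  0.16707255  0.01579045] [0.0022671  0.01383319 0.02330745]
top rim 217 ((0.46417945623397827, 0.23468494415283203), (0.13079802691936493, 0.13108590245246887), 73.17913818359375)
```

View pics/c4.png

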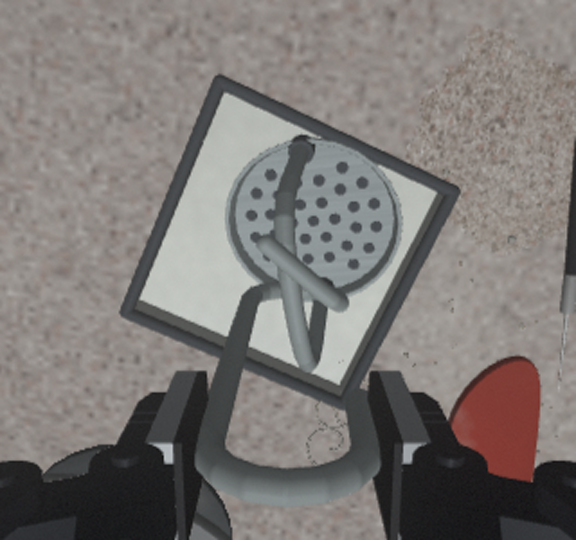

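```bash
python3 - <<'E'
from h import *
c=cam('wrist')
f=lambda u,v,z:np.round(ray('wrist',120+u/1.8,40+v/1.8,z,c),4)
print('dish ctr',f(314,217,.02),'edges L,R,top,bot',f(230,217,.02),f(399,217,.02),f(314,136,.02),f(314,297,.02))
print('bow feet',f(303,145,.02),f(322,290,.02), 'bow top mid z.1',f(286,240,.104),f(292,280,.104),f(305,365,.09),f(292,175,.09))
print('lip',f(262,240,.12),f(340,300,.12))
for e in [(220,85),(450,190),(125,312),(345,395)]: print('rim',f(*e,.031))
E
```

```text
dish ctr [0.4435 0.245  0.02  ] edges L,R,top,bot [0.4491 0.2029 0.02  ] [0.4377 0.2876 0.02  ] [0.404  0.2393 0.02  ] [0.4851 0.2511 0.02  ]
bow feet [0.409  0.2345 0.02  ] [0.4807 0.2547 0.02  ] bow top mid z.1 [0.4415 0.2308 0.104 ] [0.4567 0.2352 0.104 ] [0.4962 0.2462 0.09  ] [0.4182 0.23   0.09  ]
lip [0.4397 0.2221 0.12  ] [0.4579 0.253  0.12  ]
rim [0.3867 0.1922 0.031 ]
rim [0.4201 0.3077 0.031 ]
rim [0.5028 0.156  0.031 ]
rim [0.5329 0.2741 0.031 ]
```

Call:
apply_moves(
  motion=[
    {"tx":0,"ty":0,"tz":-1,"turn":0,"jaw":-1},
    {"tx":0,"ty":0,"tz":-2,"turn":0,"jaw":-1},
    {"tx":0,"ty":0,"tz":-3,"turn":0,"jaw":-1},
    {"tx":0,"ty":0,"tz":-3.5,"turn":0,"jaw":-1},
    {"tx":0,"ty":0,"tz":-3.5,"turn":0,"jaw":-1},
  ],
)

```text
time_s: 9.78
position: [0.4633, 0.2346, 0.2611]
tool_rot: [[-0.991, -0.133, -0.001], [-0.133, 0.991, -0.002], [0.002, -0.002, -1.0]]
ft_force: [0.7, -0.1, -2.9]
grip_width: 0.0376
```

```bash
cat > g.py <<'E'
from h import *
def look(save):
    c=cam('wrist');im,d=get_image('wrist');P=cloud('wrist',d,c);Q=P.reshape(-1,3);ok=d.ravel()>0
    cv2.imwrite(save,cv2.resize(im[40:340,120:440,::-1],None,fx=1.8,fy=1.8,interpolation=2));np.save('wP.npy',P)
    return Q[ok],im
if __name__=='__main__':
    import sys
    s=st();Q,im=look(sys.argv[1]);z0=float(sys.argv[2]);xy=Q[:,:2]-[.462,.236]
    m=(np.hypot(*xy.T)<.07)&(Q[:,2]>z0-.008)&(Q[:,2]<z0+.025);k=Q[m]
    print('dish',len(k),cv2.minEnclosingCircle(k[:,:2].astype(np.float32)))
    cc=cv2.minEnclosingCircle(k[:,:2].astype(np.float32))[0]
    k=k[np.hypot(*(k[:,:2]-cc).T)<.036]
    for _ in range(4):
        A=np.c_[k[:,:2]-cc,np.ones(len(k))];x=np.linalg.lstsq(A,k[:,2],rcond=None)[0];k=k[abs(A@x-k[:,2])<.005]
    print(len(k),x)
E
python3 f.py; for i in 1 2 3; do python3 g.py pics/w5$i.png .053;done
```

```text
F [-0.25  0.41 -2.88] [0.8  0.26 0.62]
10.0833 [0.4628 0.2345 0.2597] [[-0.991, -0.133, -0.004], [-0.133, 0.991, -0.003], [0.005, -0.002, -1.0]] [ 0.95  0.84 -2.59] 0.037672948909924946
10.0833 [0.4628 0.2345 0.2597] [[-0.991, -0.133, -0.004], [-0.133, 0.991, -0.003], [0.005, -0.002, -1.0]] [ 0.95  0.84 -2.59] 0.037672948909924946
dish 5238 ((0.4545952081680298, 0.23734009265899658), 0.04492010921239853)
3129 [-0.1678452  -0.00874296  0.04934719]
10.1333 [0.4629 0.2345 0.2598] [[-0.991, -0.133, -0.004], [-0.133, 0.991, -0.003], [0.004, -0.002, -1.0]] [ 0.37  0.18 -2.65] 0.037464137458291406
dish 5243 ((0.4612071216106415, 0.23314015567302704), 0.045035358518362045)
3048 [-0.08965823 -0.06032963  0.04907626]
10.1833 [0.463  0.2345 0.2599] [[-0.991, -0.133, -0.004], [-0.133, 0.991, -0.003], [0.004, -0.002, -1.0]] [-0.25 -0.89 -1.91] 0.03738861141873438
dish 5168 ((0.46781742572784424, 0.22994136810302734), 0.044883839786052704)
2956 [-0.00819336 -0.10375862  0.04951902]
```

```bash
python3 - <<'E'
from h import *
from g import look
import io
def m():
    Q,im=look('pics/tmp.png');xy=Q[:,:2]-[.462,.236];k=Q[(np.hypot(*xy.T)<.07)&(Q[:,2]>.045)&(Q[:,2]<.078)]
    s=telemetry.observe();return round(s['time_s'],2),np.round(cv2.minEnclosingCircle(k[:,:2].astype(np.float32))[0],4),round(s['ft_force'][2],1)
for i in range(30): print(*m(),end=' | ')
E
```

```text
10.28 [0.4731 0.2281] -2.9 | 10.33 [0.475  0.2296] -2.2 | 10.38 [0.4742 0.232 ] -2.2 | 10.43 [0.4704 0.2352] -2.8 | 10.48 [0.4644 0.2389] -2.4 | 10.53 [0.458 0.242] -2.4 | 10.58 [0.4534 0.2425] -2.5 | 10.63 [0.4511 0.2416] -2.0 | 10.68 [0.4524 0.2389] -2.6 | 10.73 [0.4561 0.2353] -2.7 | 10.78 [0.4616 0.232 ] -2.4 | 10.83 [0.4673 0.2302] -2.9 | 10.88 [0.4718 0.2299] -2.9 | 10.93 [0.4738 0.2314] -2.5 | 10.98 [0.4732 0.2333] -2.6 | 11.03 [0.4691 0.2372] -2.4 | 11.08 [0.464  0.2395] -2.3 | 11.13 [0.4587 0.2411] -2.5 | 11.18 [0.4544 0.2412] -3.2 | 11.23 [0.4527 0.2396] -3.4 | 11.28 [0.4539 0.237 ] -2.4 | 11.33 [0.4573 0.2341] -3.0 | 11.38 [0.462  0.2321] -2.5 | 11.43 [0.4671 0.2308] -1.7 | 11.48 [0.4706 0.2315] -3.1 | 11.53 [0.4721 0.2331] -2.6 | 11.58 [0.4711 0.2357] -2.0 | 11.63 [0.4682 0.2376] -3.3 | 11.68 [0.4637 0.2396] -2.6 | 11.73 [0.4591 0.2401] -1.7 |
```

Call:
apply_moves(
  motion=[
    {"tx":0,"ty":0,"tz":0.8,"turn":0,"jaw":-1},
    {"tx":0,"ty":0,"tz":1.8,"turn":0,"jaw":-1},
    {"tx":0,"ty":0,"tz":2.8,"turn":0,"jaw":-1},
    {"tx":0,"ty":0,"tz":3.5,"turn":0,"jaw":-1},
    {"tx":0,"ty":0,"tz":3.8,"turn":0,"jaw":-1},
  ],
)

```text
time_s: 12.15
position: [0.4625, 0.2344, 0.2209]
tool_rot: [[-0.991, -0.133, -0.005], [-0.133, 0.991, -0.003], [0.005, -0.002, -1.0]]
ft_force: [0.0, 0.1, -2.2]
grip_width: 0.0376
```

Call:
apply_moves(
  motion=[
    {"tx":0,"ty":0,"tz":0.1,"turn":0,"jaw":-1},
    {"tx":0,"ty":0,"tz":0.15,"turn":0,"jaw":-1},
    {"tx":0,"ty":0,"tz":0.2,"turn":0,"jaw":-1},
    {"tx":0,"ty":0,"tz":0.25,"turn":0,"jaw":-1},
    {"tx":0,"ty":0,"tz":0.3,"turn":0,"jaw":-1},
  ],
)

```text
time_s: 12.57
position: [0.4626, 0.2344, 0.2182]
tool_rot: [[-0.991, -0.133, -0.004], [-0.133, 0.991, -0.003], [0.005, -0.002, -1.0]]
ft_force: [0.9, -0.7, -2.0]
grip_width: 0.0376
```

```bash
python3 f.py; for i in 1 2 3; do python3 g.py pics/w6$i.png .009;done
```

```text
F [ 0.2   0.24 -2.41] [0.22 0.54 0.27]
12.8667 [0.4625 0.2343 0.218 ] [[-0.991, -0.133, -0.005], [-0.133, 0.991, -0.003], [0.005, -0.002, -1.0]] [ 0.44 -0.39 -2.82] 0.037460933050491196
12.8667 [0.4625 0.2343 0.218 ] [[-0.991, -0.133, -0.005], [-0.133, 0.991, -0.003], [0.005, -0.002, -1.0]] [ 0.44 -0.39 -2.82] 0.037460933050491196
dish 13798 ((0.4620334506034851, 0.2360231578350067), 0.07004663348197937)
3041 [-0.03462254 -0.01273249  0.00723182]
12.9167 [0.4625 0.2344 0.218 ] [[-0.991, -0.133, -0.005], [-0.133, 0.991, -0.003], [0.005, -0.002, -1.0]] [-0.45 -0.47 -1.7 ] 0.0377397562114656
dish 13784 ((0.4620295763015747, 0.23603637516498566), 0.07005865126848221)
3042 [-0.03422424 -0.01143939  0.0072236 ]
12.9667 [0.4625 0.2344 0.218 ] [[-0.991, -0.133, -0.005], [-0.133, 0.991, -0.003], [0.005, -0.002, -1.0]] [ 0.25  0.21 -2.48] 0.03741919271407545
dish 13858 ((0.4620097875595093, 0.23595698177814484), 0.07002653926610947)
3036 [-0.03436214 -0.01111688  0.00722123]
```

Call:
apply_moves(
  motion=[
    {"tx":0,"ty":0,"tz":0.05,"turn":0,"jaw":-1},
    {"tx":0,"ty":0,"tz":0.1,"turn":0,"jaw":-1},
    {"tx":0,"ty":0,"tz":0.15,"turn":0,"jaw":-1},
    {"tx":0,"ty":0,"tz":0.15,"turn":0,"jaw":-1},
  ],
)

```text
time_s: 13.35
position: [0.4626, 0.2344, 0.2165]
tool_rot: [[-0.991, -0.133, -0.005], [-0.133, 0.991, -0.003], [0.005, -0.002, -1.0]]
ft_force: [-0.5, 0.5, -1.2]
grip_width: 0.0374
```

```bash
python3 f.py; python3 g.py pics/w71.png .009
```

```text
F [-0.03 -0.09 -1.69] [0.31 0.67 0.22]
13.65 [0.4625 0.2344 0.2165] [[-0.991, -0.133, -0.005], [-0.133, 0.991, -0.003], [0.005, -0.002, -1.0]] [-0.45 -0.01 -1.45] 0.037586475369726445
13.65 [0.4625 0.2344 0.2165] [[-0.991, -0.133, -0.005], [-0.133, 0.991, -0.003], [0.005, -0.002, -1.0]] [-0.45 -0.01 -1.45] 0.037586475369726445
dish 13845 ((0.46194931864738464, 0.23602397739887238), 0.07005631923675537)
3055 [0.00088647 0.00050553 0.00567513]
```

Call:
apply_moves(
  motion=[
    {"tx":0,"ty":0,"tz":0.05,"turn":0,"jaw":-1},
    {"tx":0,"ty":0,"tz":0.1,"turn":0,"jaw":-1},
    {"tx":0,"ty":0,"tz":0.15,"turn":0,"jaw":-1},
    {"tx":0,"ty":0,"tz":0.15,"turn":0,"jaw":-1},
  ],
)

```text
time_s: 14.03
position: [0.4625, 0.2344, 0.2149]
tool_rot: [[-0.991, -0.133, -0.005], [-0.133, 0.991, -0.003], [0.005, -0.002, -1.0]]
ft_force: [0.1, 0.8, -0.9]
grip_width: 0.0375
```

```bash
python3 f.py; python3 g.py pics/w72.png .009
```

```text
F [-0.21 -0.26 -1.01] [0.33 0.4  0.38]
14.3333 [0.4626 0.2344 0.215 ] [[-0.991, -0.133, -0.005], [-0.133, 0.991, -0.003], [0.005, -0.002, -1.0]] [-0.25  0.03 -0.96] 0.03715007604239522
14.3333 [0.4626 0.2344 0.215 ] [[-0.991, -0.133, -0.005], [-0.133, 0.991, -0.003], [0.005, -0.002, -1.0]] [-0.25  0.03 -0.96] 0.03715007604239522
dish 14048 ((0.4620002210140228, 0.23599489033222198), 0.07007382810115814)
3074 [-0.00116253 -0.00017107  0.00569207]
```

Call:
apply_moves(
  motion=[
    {"tx":0,"ty":0,"tz":0.1,"turn":0,"jaw":-1},
    {"tx":0,"ty":0,"tz":0.2,"turn":0,"jaw":-1},
    {"tx":0,"ty":0,"tz":0.25,"turn":0,"jaw":-1},
    {"tx":0,"ty":0,"tz":0.25,"turn":0,"jaw":-1},
  ],
)

```text
time_s: 14.72
position: [0.4625, 0.2343, 0.2123]
tool_rot: [[-0.991, -0.133, -0.005], [-0.133, 0.991, -0.003], [0.006, -0.002, -1.0]]
ft_force: [-0.1, -0.3, -0.5]
grip_width: 0.0375
```

```bash
python3 f.py; python3 g.py pics/w8.png .009; python3 - <<'E'
from h import *
P=np.load('wP.npy').reshape(-1,3)
xy=P[:,:2]-[.462,.236];r=np.hypot(*xy.T)
k=P[(r<.05)&(P[:,2]>.035)&(P[:,2]<.075)]
a=k[k[:,0]<.45];b=k[k[:,0]>.48]
A,B=np.median(a,0),np.median(b,0);print('legs',A,len(a),B,len(b),np.degrees(np.arctan2(*(B-A)[[1,0]])))
k=P[(r<.05)&(P[:,2]>.088)&(P[:,2]<.102)];print('bowtop',len(k),cv2.fitLine(k[:,:2].astype(np.float32),2,0,.01,.01).ravel(),k.min(0),k.max(0))
# dish rim fit
k=P[(r<.056)&(P[:,2]>.012)&(P[:,2]<.024)];print('rim',len(k),cv2.fitEllipse(cv2.convexHull(k[:,:2].astype(np.float32))))
k=P[(r<.05)&(P[:,2]>.104)&(P[:,2]<.125)];print('lip',len(k),k.min(0),k.max(0))
E
```

```text
F [-0.61  0.04 -0.79] [0.44 0.52 0.37]
15.0167 [0.4626 0.2344 0.2126] [[-0.991, -0.133, -0.005], [-0.133, 0.991, -0.003], [0.005, -0.002, -1.0]] [-0.74 -0.14 -1.44] 0.03758344282785933
15.0167 [0.4626 0.2344 0.2126] [[-0.991, -0.133, -0.005], [-0.133, 0.991, -0.003], [0.005, -0.002, -1.0]] [-0.74 -0.14 -1.44] 0.03758344282785933
dish 14225 ((0.46203291416168213, 0.23602774739265442), 0.07006397098302841)
3111 [-0.0010922  -0.00072132  0.00567154]
legs [0.42223358 0.22473333 0.06612418] 78 [0.49797331 0.25206824 0.04944421] 13 19.844804800309223
bowtop 880 [0.9448018  0.3276424  0.462971   0.23643203] [0.43169807 0.21659275 0.08801017] [0.49352122 0.2566569  0.10192099]
rim 607 ((0.4626503884792328, 0.2370316982269287), (0.08852734416723251, 0.08870489150285721), 133.187255859375)
lip 700 [0.43713708 0.2162052  0.10405609] [0.46455667 0.2540501  0.12498575]
```

View pics/w8.png

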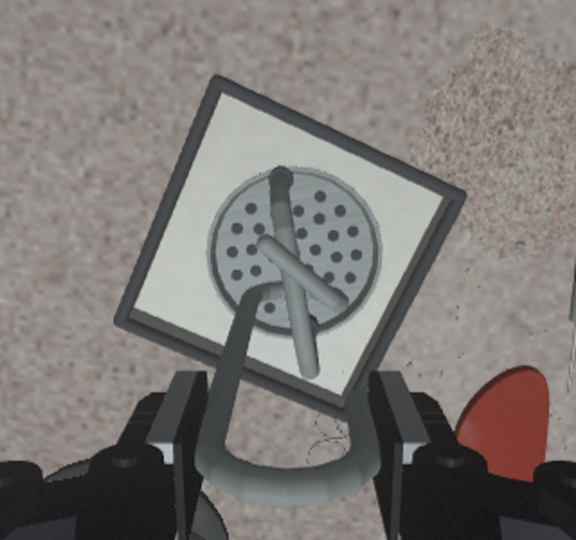

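Call:
apply_moves(
  motion=[
    {"tx":0,"ty":0.1,"tz":0,"turn":4,"jaw":-1},
    {"tx":0,"ty":0.1,"tz":0,"turn":8,"jaw":-1},
    {"tx":0,"ty":0.1,"tz":0,"turn":12,"jaw":-1},
    {"tx":0,"ty":0.1,"tz":0,"turn":16,"jaw":-1},
    {"tx":0,"ty":0.1,"tz":0,"turn":20,"jaw":-1},
  ],
)

```text
time_s: 15.48
position: [0.4624, 0.2353, 0.2126]
tool_rot: [[-0.976, 0.218, -0.005], [0.218, 0.976, -0.003], [0.004, -0.004, -1.0]]
ft_force: [0.3, -0.2, -0.8]
grip_width: 0.0376
```

Call:
apply_moves(
  motion=[
    {"tx":0,"ty":0,"tz":0,"turn":4,"jaw":-1},
    {"tx":0,"ty":0,"tz":0,"turn":8,"jaw":-1},
    {"tx":0,"ty":0,"tz":0,"turn":12,"jaw":-1},
    {"tx":0,"ty":0,"tz":0,"turn":16,"jaw":-1},
    {"tx":0,"ty":0,"tz":0,"turn":18,"jaw":-1},
  ],
)

```text
time_s: 15.9
position: [0.4624, 0.2354, 0.2126]
tool_rot: [[-0.859, 0.512, -0.005], [0.512, 0.859, -0.003], [0.002, -0.005, -1.0]]
ft_force: [-0.2, -0.6, -0.6]
grip_width: 0.0378
```

```bash
python3 f.py; python3 g.py pics/w9.png .009; python3 - <<'E'
from h import *
P=np.load('wP.npy').reshape(-1,3)
xy=P[:,:2]-[.462,.236];r=np.hypot(*xy.T)
k=P[(r<.05)&(P[:,2]>.08)&(P[:,2]<.1)];print('bowtop',len(k),cv2.fitLine(k[:,:2].astype(np.float32),2,0,.01,.01).ravel(),k.min(0),k.max(0))
k=P[(r<.03)&(P[:,2]>.106)&(P[:,2]<.122)];print('lip',len(k),cv2.fitLine(k[:,:2].astype(np.float32),2,0,.01,.01).ravel(),k.min(0),k.max(0))
E
```

```text
F [-0.22  0.31 -0.89] [0.45 0.44 0.31]
16.2 [0.4624 0.2354 0.2126] [[-0.861, 0.508, -0.005], [0.508, 0.861, -0.003], [0.003, -0.005, -1.0]] [-0.83  0.39 -0.56] 0.03760003187735155
16.2 [0.4624 0.2354 0.2126] [[-0.861, 0.508, -0.005], [0.508, 0.861, -0.003], [0.003, -0.005, -1.0]] [-0.83  0.39 -0.56] 0.03760003187735155
dish 14194 ((0.4619980454444885, 0.23600979149341583), 0.07008142024278641)
3065 [-0.00072546 -0.00159794  0.00575231]
bowtop 1275 [0.94639707 0.32300562 0.4598668  0.23593205] [0.42505154 0.22014655 0.08000216] [0.49867313 0.25413405 0.09985193]
lip 582 [0.8270049  0.56219476 0.4528957  0.24162205] [0.43500469 0.21999704 0.10603198] [0.47149874 0.25267097 0.1218145 ]
```

View pics/w9.png

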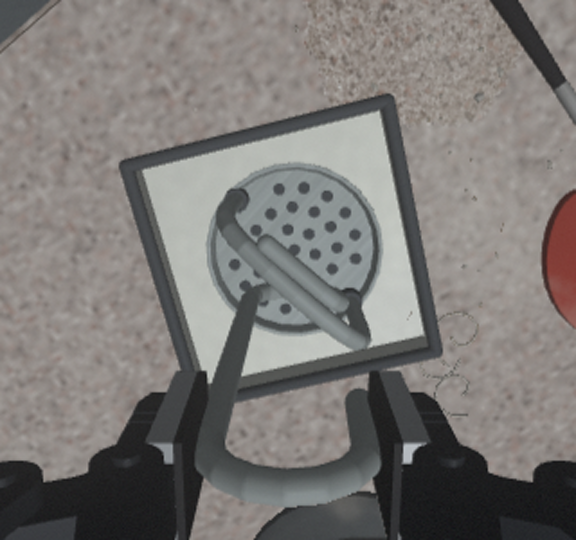

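```bash
python3 - <<'E'
from h import *
P=np.load('wP.npy').reshape(-1,3);t=np.array([.946,.323]);n=np.array([-.323,.946])
q=P[:,:2]-[.4624,.2354];a=q@t;b=q@n
def ext(nm,m): print(nm,m.sum(),'offset pct5,50,95',np.percentile(b[m]*1000,[3,50,97]).round(1),'z',P[m][:,2].mean().round(3),'along',np.percentile(a[m]*1000,[3,97]).round(1))
ext('bow',(abs(a)<.02)&(abs(b)<.012)&(P[:,2]>.086)&(P[:,2]<.1))
for lo in [-.02,-.01,0,.01]: ext('lip',(a>lo)&(a<lo+.01)&(abs(b)<.02)&(b>-.003)&(P[:,2]>.108)&(P[:,2]<.124))
ext('rod',(abs(a)<.03)&(b<-.005)&(b>-.025)&(P[:,2]>.108)&(P[:,2]<.124))
E
```

```text
bow 724 offset pct5,50,95 [-7.7  1.4  5.1] z 0.094 along [-18.6  18.4]
lip 34 offset pct5,50,95 [ 9.6 11.4 12.8] z 0.109 along [-19.1 -10.4]
lip 46 offset pct5,50,95 [ 9.1 11.5 13.2] z 0.108 along [-9.1 -0.2]
lip 43 offset pct5,50,95 [ 9.2 11.5 13.5] z 0.109 along [0.3 8.9]Traceback (most recent call last):
  File "<stdin>", line 6, in <module>
  File "<stdin>", line 4, in ext
    return _quantile_unchecked(
        a, q, axis, out, overwrite_input, method, keepdims, weights)
    return _ureduce(a,
                    func=_quantile_ureduce_func,
    ...<5 lines>...
                    overwrite_input=overwrite_input,
                    method=method)
    r = func(a, **kwargs)
    result = _quantile(arr,
                       quantiles=q,
    ...<2 lines>...
                       out=out,
                       weights=wgt)
    slices_having_nans = np.isnan(arr[-1, ...])
                                  ~~~^^^^^^^^^
IndexError: index -1 is out of bounds for axis 0 with size 0
```

Call:
apply_moves(
  motion=[
    {"tx":0.08,"ty":0.07,"tz":0,"turn":0,"jaw":-1},
    {"tx":0.08,"ty":0.07,"tz":0.3,"turn":0,"jaw":-1},
    {"tx":0.08,"ty":0.07,"tz":0.6,"turn":0,"jaw":-1},
    {"tx":0.08,"ty":0.07,"tz":0.9,"turn":0,"jaw":-1},
    {"tx":0.08,"ty":0.07,"tz":1.2,"turn":0,"jaw":-1},
  ],
)

```text
time_s: 16.67
position: [0.462, 0.2363, 0.2001]
tool_rot: [[-0.861, 0.508, -0.005], [0.508, 0.861, -0.003], [0.003, -0.005, -1.0]]
ft_force: [-0.7, -1.0, -0.3]
grip_width: 0.0375
```

```bash
python3 f.py; python3 g.py pics/w10.png .009
```

```text
F [ 0.09  0.5  -0.86] [0.64 0.27 0.33]
16.9667 [0.4621 0.2363 0.2007] [[-0.861, 0.508, -0.004], [0.508, 0.861, -0.003], [0.002, -0.005, -1.0]] [-0.11  0.27 -0.4 ] 0.037482701414261535
16.9667 [0.4621 0.2363 0.2007] [[-0.861, 0.508, -0.004], [0.508, 0.861, -0.003], [0.002, -0.005, -1.0]] [-0.11  0.27 -0.4 ] 0.037482701414261535
dish 15012 ((0.46203482151031494, 0.2359863966703415), 0.07007603347301483)
3208 [-0.00036388 -0.00118954  0.00572011]
```

No contact force as the lip starts passing the bow; continue down.

Call:
apply_moves(
  motion=[
    {"tx":0,"ty":0,"tz":0.4,"turn":0,"jaw":-1},
    {"tx":0,"ty":0,"tz":0.8,"turn":0,"jaw":-1},
    {"tx":0,"ty":0,"tz":1.2,"turn":0,"jaw":-1},
    {"tx":0,"ty":0,"tz":1.6,"turn":0,"jaw":-1},
    {"tx":0,"ty":0,"tz":1.9,"turn":0,"jaw":-1},
  ],
)

```text
time_s: 17.43
position: [0.4619, 0.2363, 0.181]
tool_rot: [[-0.861, 0.508, -0.005], [0.508, 0.861, -0.003], [0.003, -0.005, -1.0]]
ft_force: [0.1, -0.8, -0.9]
grip_width: 0.0376
```

```bash
python3 f.py; python3 g.py pics/w11.png .009
python3 - <<'E'
from h import *
P=np.load('wP.npy').reshape(-1,3);t=np.array([.946,.323]);n=np.array([-.323,.946])
q=P[:,:2]-[.4621,.2363];a=q@t;b=q@n
m=(abs(a)<.03)&(b>-.02)&(b<.02)&(P[:,2]>.092)&(P[:,2]<.13)
print(m.sum(),np.percentile(b[m],[3,50,97]),P[m][:,2].max())
E
```

```text
F [-0.03  0.19 -0.52] [0.34 0.28 0.38]
17.7333 [0.4621 0.2363 0.1819] [[-0.861, 0.508, -0.004], [0.508, 0.861, -0.003], [0.002, -0.005, -1.0]] [-0.12  0.18 -0.67] 0.03770054688586268
17.7333 [0.4621 0.2363 0.1819] [[-0.861, 0.508, -0.004], [0.508, 0.861, -0.003], [0.002, -0.005, -1.0]] [-0.12  0.18 -0.67] 0.03770054688586268
dish 16765 ((0.46203717589378357, 0.2360076755285263), 0.07004616409540176)
3569 [0.00049609 0.00014592 0.00573318]
1109 [-9.84703631e-03 -2.16447872e-05  4.23134687e-03] 0.12980815402309726
```

Call:
apply_moves(
  motion=[
    {"tx":-0.3,"ty":-0.26,"tz":0,"turn":0,"jaw":-1},
    {"tx":-0.76,"ty":-0.65,"tz":0,"turn":0,"jaw":-1},
    {"tx":-1.22,"ty":-1.04,"tz":0,"turn":0,"jaw":-1},
    {"tx":-1.67,"ty":-1.43,"tz":0,"turn":0,"jaw":-1},
    {"tx":-2.13,"ty":-1.82,"tz":0,"turn":0,"jaw":-1},
  ],
)

```text
time_s: 18.2
position: [0.4715, 0.209, 0.1819]
tool_rot: [[-0.861, 0.508, -0.004], [0.508, 0.861, -0.003], [0.002, -0.004, -1.0]]
ft_force: [-0.1, 0.1, -1.2]
grip_width: 0.0379
```

Call:
apply_moves(
  motion=[
    {"tx":-0.46,"ty":-0.39,"tz":0,"turn":0,"jaw":-1},
    {"tx":-0.92,"ty":-0.78,"tz":0,"turn":0,"jaw":-1},
    {"tx":-1.2,"ty":-1.0,"tz":0,"turn":0,"jaw":-1},
    {"tx":-1.2,"ty":-1.0,"tz":0,"turn":0,"jaw":-1},
  ],
)

```text
time_s: 18.53
position: [0.4771, 0.1935, 0.182]
tool_rot: [[-0.861, 0.509, -0.004], [0.509, 0.861, -0.003], [0.002, -0.005, -1.0]]
ft_force: [-0.6, -0.2, -1.0]
grip_width: 0.0373
```

```bash
python3 f.py; python3 g.py pics/w12.png .009
python3 - <<'E'
from h import *
im,d=get_image('side');c=cam('side');u,v=map(int,proj('side',[.464,.234,.08],c))
a=cv2.resize(im[v-60:v+50,u-40:u+60,::-1],None,fx=4,fy=4,interpolation=2);b=cv2.resize(cv2.imread('pics/w12.png'),(380,356))
o=np.zeros((440,780,3),np.uint8);o[:,:400]=a;o[:356,400:]=b;cv2.imwrite('pics/c12.png',o)
E
```

```text
F [ 0.09  0.07 -0.85] [0.51 0.46 0.64]
18.8333 [0.4766 0.1945 0.182 ] [[-0.861, 0.508, -0.004], [0.508, 0.861, -0.003], [0.002, -0.004, -1.0]] [1.02 0.32 0.2 ] 0.03725292563155043
18.8333 [0.4766 0.1945 0.182 ] [[-0.861, 0.508, -0.004], [0.508, 0.861, -0.003], [0.002, -0.004, -1.0]] [1.02 0.32 0.2 ] 0.03725292563155043
dish 19530 ((0.46200981736183167, 0.2360346019268036), 0.07003555446863174)
4868 [-0.0007515  -0.00071095  0.00572071]
```

View pics/c12.png

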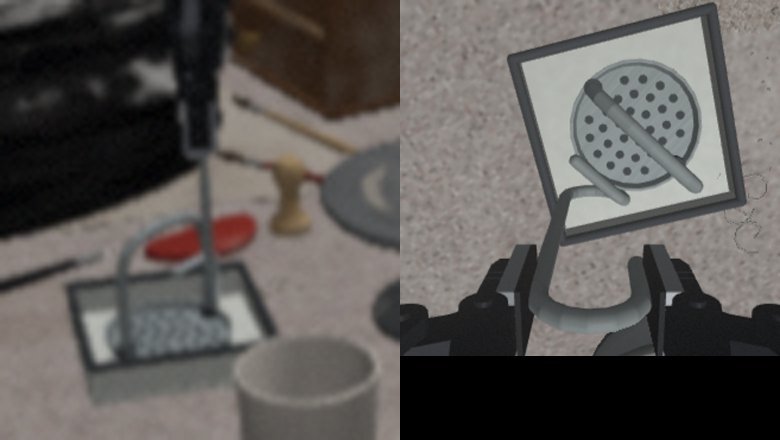

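Call:
apply_moves(
  motion=[
    {"tx":0,"ty":0,"tz":-1.5,"turn":0,"jaw":-1},
    {"tx":0,"ty":0,"tz":-3.5,"turn":0,"jaw":-1},
    {"tx":0,"ty":0,"tz":-5.5,"turn":0,"jaw":-1},
    {"tx":0,"ty":0,"tz":-7.5,"turn":0,"jaw":-1},
    {"tx":0,"ty":0,"tz":-9.3,"turn":0,"jaw":-1},
  ],
)

```text
time_s: 19.35
position: [0.4769, 0.1949, 0.2763]
tool_rot: [[-0.861, 0.508, -0.003], [0.508, 0.861, -0.003], [0.001, -0.004, -1.0]]
ft_force: [0.5, -0.2, -1.7]
grip_width: 0.0375
```

Call:
apply_moves(
  motion=[
    {"tx":-1.1,"ty":-3.0,"tz":0,"turn":0,"jaw":-1},
    {"tx":-2.2,"ty":-6,"tz":0,"turn":0,"jaw":-1},
    {"tx":-3.3,"ty":-9,"tz":0,"turn":0,"jaw":-1},
    {"tx":-4.5,"ty":-12,"tz":0,"turn":0,"jaw":-1},
    {"tx":-5.2,"ty":-14,"tz":0,"turn":0,"jaw":-1},
  ],
)

```text
time_s: 19.77
position: [0.4501, 0.0459, 0.2768]
tool_rot: [[-0.861, 0.508, -0.003], [0.508, 0.861, -0.003], [0.001, -0.005, -1.0]]
ft_force: [-0.3, -0.2, -0.5]
grip_width: 0.0376
```

Call:
apply_moves(
  motion=[
    {"tx":-1.1,"ty":-3.0,"tz":0,"turn":0,"jaw":-1},
    {"tx":-1.8,"ty":-4.8,"tz":0,"turn":0,"jaw":-1},
    {"tx":-2.1,"ty":-5.7,"tz":0,"turn":0,"jaw":-1},
    {"tx":-2.1,"ty":-5.7,"tz":0,"turn":0,"jaw":-1},
  ],
)

```text
time_s: 20.1
position: [0.439, -0.0149, 0.2772]
tool_rot: [[-0.86, 0.51, -0.003], [0.51, 0.86, -0.003], [0.001, -0.005, -1.0]]
ft_force: [-0.0, -0.1, -0.4]
grip_width: 0.0377
```

```bash
python3 - <<'E'
from h import *
from g import look
s=st();Q,im=look('pics/w13.png')
m=(np.hypot(Q[:,0]-.433,Q[:,1]+.012)<.06)&(Q[:,2]>.1)&(Q[:,2]<.113);k=Q[m]
h=cv2.convexHull(k[:,:2].astype(np.float32));print(len(k),np.median(k[:,2]),cv2.minEnclosingCircle(k[:,:2].astype(np.float32)),cv2.fitEllipse(h))
R=np.array(s['tool_rot']);p=np.array(s['position']);L=(Q-p)@R
m=(L[:,2]>.09)&(L[:,2]<.14)&(np.hypot(L[:,0],L[:,1])<.04);k=L[m];print('hook low in tool',len(k),k.min(0),k.max(0))
m=(L[:,2]>.03)&(L[:,2]<.09)&(np.hypot(L[:,0],L[:,1])<.04);k=L[m];print('rod',len(k),np.median(k,0))
for a in np.arange(.03,.14,.02):
    j=L[(L[:,2]>a)&(L[:,2]<a+.02)&(np.hypot(L[:,0],L[:,1])<.03)&(L[:,1]<-.01)]
    if len(j):print(round(a,2),len(j),np.median(j,0).round(4))
E
```

```text
20.1 [ 0.439  -0.0149  0.2772] [[-0.86, 0.51, -0.003], [0.51, 0.86, -0.003], [0.001, -0.005, -1.0]] [-0.02 -0.14 -0.41] 0.03770744807503533
1554 0.10540324340018531 ((0.4324711859226227, -0.013184168376028538), 0.04162765294313431) ((0.4324270486831665, -0.013124707154929638), (0.08265486359596252, 0.08274921029806137), 7.592955112457275)
hook low in tool 1054 [-0.00432867 -0.01834077  0.09005956] [0.02593933 0.02199622 0.13231898]
rod 508 [ 0.00253315 -0.01543522  0.05262616]
0.03 224 [ 0.0026 -0.0158  0.0389]
0.05 162 [ 0.0025 -0.0153  0.0585]
0.07 122 [ 0.0024 -0.015   0.079 ]
0.09 111 [ 0.0025 -0.0139  0.1018]
0.11 76 [ 0.002  -0.0122  0.1183]
```

Call:
apply_moves(
  motion=[
    {"tx":0,"ty":-0.1,"tz":1.0,"turn":0,"jaw":-1},
    {"tx":0,"ty":-0.1,"tz":2.6,"turn":0,"jaw":-1},
    {"tx":0,"ty":-0.1,"tz":4.2,"turn":0,"jaw":-1},
    {"tx":0,"ty":-0.1,"tz":5.8,"turn":0,"jaw":-1},
    {"tx":0,"ty":-0.1,"tz":7.2,"turn":0,"jaw":-1},
  ],
)

```text
time_s: 20.57
position: [0.4385, -0.0134, 0.2042]
tool_rot: [[-0.861, 0.508, -0.003], [0.508, 0.861, -0.002], [0.002, -0.004, -1.0]]
ft_force: [-0.1, 0.1, -0.3]
grip_width: 0.0376
```

Call:
apply_moves(
  motion=[
    {"tx":0,"ty":0,"tz":1.0,"turn":0,"jaw":-1},
    {"tx":0,"ty":0,"tz":2.2,"turn":0,"jaw":-1},
    {"tx":0,"ty":0,"tz":3.4,"turn":0,"jaw":-1},
    {"tx":0,"ty":0,"tz":4.4,"turn":0,"jaw":-1},
    {"tx":0,"ty":0,"tz":5.0,"turn":0,"jaw":-1},
  ],
)

```text
time_s: 20.98
position: [0.4382, -0.0121, 0.1532]
tool_rot: [[-0.862, 0.507, -0.005], [0.507, 0.862, -0.002], [0.003, -0.004, -1.0]]
ft_force: [0.8, -0.5, -1.2]
grip_width: 0.0373
```

```bash
python3 f.py
```

```text
F [-0.04  0.08 -0.81] [0.68 0.58 0.91]
21.2833 [ 0.4387 -0.0133  0.1548] [[-0.862, 0.508, -0.002], [0.508, 0.862, -0.003], [0.0, -0.003, -1.0]] [-0.06 -0.7  -1.85] 0.037644235261260664
```

Call:
apply_moves(
  motion=[
    {"tx":-0.14,"ty":-0.24,"tz":0,"turn":0,"jaw":-1},
    {"tx":-0.14,"ty":-0.24,"tz":0.2,"turn":0,"jaw":-1},
    {"tx":-0.14,"ty":-0.24,"tz":0.5,"turn":0,"jaw":-1},
    {"tx":-0.14,"ty":-0.24,"tz":0.8,"turn":0,"jaw":-1},
    {"tx":-0.14,"ty":-0.24,"tz":1.0,"turn":0,"jaw":-1},
  ],
)

```text
time_s: 21.7
position: [0.4385, -0.0162, 0.1444]
tool_rot: [[-0.861, 0.508, -0.003], [0.508, 0.861, -0.003], [0.001, -0.004, -1.0]]
ft_force: [0.1, 0.3, -0.2]
grip_width: 0.0375
```

```bash
python3 f.py
```

```text
F [-0.17 -0.19 -0.36] [0.46 0.42 0.57]
22.0 [ 0.4387 -0.0161  0.1449] [[-0.861, 0.508, -0.002], [0.508, 0.861, -0.003], [0.0, -0.003, -1.0]] [ 0.06 -0.78  0.08] 0.037575760926232646
```

Call:
apply_moves(
  motion=[
    {"tx":0,"ty":0,"tz":0.15,"turn":0,"jaw":-1},
    {"tx":0,"ty":0,"tz":0.15,"turn":0,"jaw":0.1},
    {"tx":0,"ty":0,"tz":0.15,"turn":0,"jaw":0.5},
    {"tx":0,"ty":0,"tz":0.15,"turn":0,"jaw":1},
    {"tx":0,"ty":0,"tz":0.15,"turn":0,"jaw":1},
  ],
)

```text
time_s: 22.42
position: [0.4387, -0.0162, 0.1434]
tool_rot: [[-0.862, 0.508, -0.002], [0.508, 0.862, -0.003], [0.0, -0.003, -1.0]]
ft_force: [-0.9, -0.3, -0.6]
grip_width: 0.0806
```

```bash
python3 - <<'E'
from h import *
from g import look
st();Q,im=look('pics/w14.png')
k=Q[(np.hypot(Q[:,0]-.433,Q[:,1]+.012)<.045)&(Q[:,2]>.112)&(Q[:,2]<.17)]
print(len(k),k.min(0),k.max(0))
for a in np.arange(.11,.17,.01):
    j=k[(k[:,2]>a)&(k[:,2]<a+.01)]
    if len(j):print(round(a,2),len(j),j.min(0).round(3),j.max(0).round(3))
E
```

```text
22.4167 [ 0.4387 -0.0162  0.1434] [[-0.862, 0.508, -0.002], [0.508, 0.862, -0.003], [0.0, -0.003, -1.0]] [-0.87 -0.29 -0.6 ] 0.0806030131903806
7358 [ 0.40587033 -0.05657288  0.11220967] [0.46844055 0.02903514 0.16996877]
0.11 174 [ 0.411 -0.042  0.112] [ 0.428 -0.006  0.12 ]
0.12 279 [ 0.409 -0.043  0.12 ] [ 0.427 -0.006  0.13 ]
0.13 636 [ 0.407 -0.056  0.13 ] [0.468 0.029 0.14 ]
0.14 2005 [ 0.406 -0.057  0.14 ] [0.468 0.029 0.15 ]
0.15 2658 [ 0.406 -0.057  0.15 ] [0.468 0.029 0.16 ]
0.16 1606 [ 0.406 -0.056  0.16 ] [0.468 0.029 0.17 ]
```

View pics/w14.png

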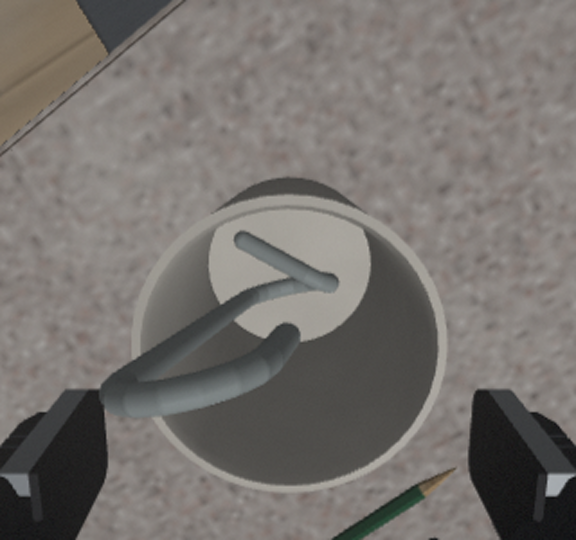

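Call:
apply_moves(
  motion=[
    {"tx":0,"ty":0,"tz":-0.5,"turn":0,"jaw":1},
    {"tx":0,"ty":0,"tz":-1.5,"turn":0,"jaw":1},
    {"tx":0,"ty":0,"tz":-3.5,"turn":0,"jaw":1},
    {"tx":0,"ty":0,"tz":-6,"turn":0,"jaw":1},
    {"tx":0,"ty":0,"tz":-9,"turn":0,"jaw":1},
  ],
)

```text
time_s: 22.88
position: [0.4383, -0.0157, 0.2341]
tool_rot: [[-0.861, 0.508, -0.004], [0.508, 0.861, -0.002], [0.002, -0.004, -1.0]]
ft_force: [0.5, 0.1, -0.5]
grip_width: 0.0856
```

Call:
apply_moves(
  motion=[
    {"tx":0,"ty":0,"tz":-3,"turn":0,"jaw":1},
    {"tx":0,"ty":0,"tz":-6,"turn":0,"jaw":1},
    {"tx":0,"ty":0,"tz":-8,"turn":0,"jaw":1},
    {"tx":0,"ty":0,"tz":-8,"turn":0,"jaw":1},
    {"tx":0,"ty":0,"tz":-8,"turn":0,"jaw":1},
  ],
)

```text
time_s: 23.3
position: [0.4386, -0.0155, 0.3149]
tool_rot: [[-0.861, 0.508, -0.002], [0.508, 0.861, -0.003], [0.0, -0.003, -1.0]]
ft_force: [-0.1, 0.5, -0.9]
grip_width: 0.0852
```

```bash
python3 - <<'E'
from h import *
from g import look
st();Q,im=look('pics/w15.png')
q=Q[(np.hypot(Q[:,0]-.433,Q[:,1]+.012)<.075)&(Q[:,2]<.2)];hi=q[q[:,2]>.113]
print('above rim',len(hi),hi.min(0),hi.max(0))
for a in np.arange(.11,.18,.01):
    j=hi[(hi[:,2]>a)&(hi[:,2]<a+.01)]
    if len(j):print(round(a,2),len(j),np.median(j,0).round(3))
lo=q[(np.hypot(q[:,0]-.433,q[:,1]+.012)<.028)&(q[:,2]<.06)];print('low',np.percentile(lo[:,2],[1,50,99]))
c=cam('side');ims,d=get_image('side');P=cloud('side',d,c).reshape(-1,3)
k=P[(d.ravel()>0)&(np.hypot(P[:,0]-.433,P[:,1]+.012)<.075)&(P[:,2]>.115)&(P[:,2]<.2)];print('side',len(k),k.min(0),k.max(0))
u,v=map(int,proj('side',[.44,.1,.08],c))
a=cv2.resize(ims[v-70:v+70,u-80:u+80,::-1],(440,385),interpolation=2);b=cv2.resize(cv2.imread('pics/w15.png'),(355,333))
o=np.zeros((385,795,3),np.uint8);o[:,:440]=a;o[:333,440:]=b;cv2.imwrite('pics/c15.png',o)
E
```

```text
23.3 [ 0.4386 -0.0155  0.3149] [[-0.861, 0.508, -0.002], [0.508, 0.861, -0.003], [0.0, -0.003, -1.0]] [-0.12  0.48 -0.88] 0.08518189744065541
above rim 551 [ 0.38433393 -0.04413775  0.11306723] [ 0.41321416 -0.00669443  0.14902801]
0.11 45 [ 0.407 -0.037  0.117]
0.12 68 [ 0.396 -0.013  0.125]
0.13 111 [ 0.391 -0.014  0.136]
0.14 327 [ 0.391 -0.028  0.145]
low [0.00146626 0.00358865 0.04936022]
side 95 [ 0.38579016 -0.04704554  0.11592744] [ 0.41252981 -0.01117974  0.14912515]
```

View pics/c15.png

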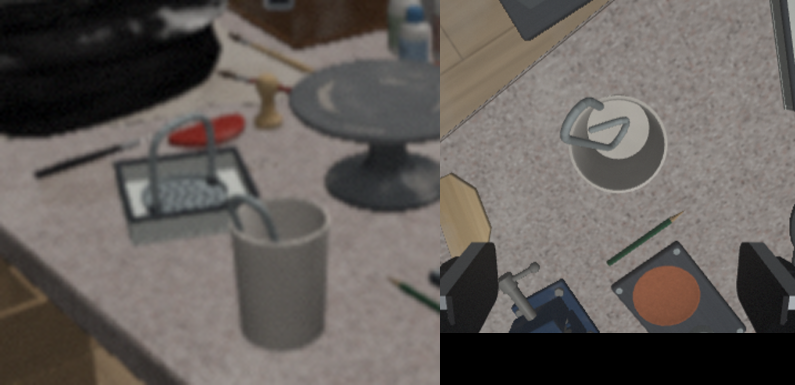

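```bash
python3 - <<'E'
from h import *
from g import look
def fit():
    Q,im=look('pics/w16.png')
    c=np.array([.4325,-.0125]);r=np.hypot(*(Q[:,:2]-c).T)
    m=(Q[:,2]>.022)&(Q[:,2]<.1)&(r<.028+.006*(Q[:,2]-.009)/.099-.007);k=Q[m]
    for a in np.arange(.02,.1,.01):
        j=k[(k[:,2]>a)&(k[:,2]<a+.01)]
        if len(j):print(round(a,2),len(j),j.min(0).round(3),np.median(j,0).round(3),j.max(0).round(3))
    t=Q[(r<.075)&(Q[:,2]>.113)&(Q[:,2]<.2)]
    u,s,vt=np.linalg.svd(t-t.mean(0),full_matrices=False);print('arc mean',t.mean(0).round(4),'normal',vt[2].round(3),s.round(3))
    o=t[np.argsort(t[:,1])][::len(t)//14];print((o*1000).round().astype(int).tolist())
fit();st()
E
```

```text
0.02 171 [ 0.416 -0.031  0.022] [ 0.422 -0.015  0.028] [0.445 0.002 0.03 ]
0.03 33 [ 0.418 -0.032  0.03 ] [ 0.424 -0.016  0.031] [ 0.443 -0.003  0.039]
0.04 16 [ 0.433 -0.035  0.041] [ 0.436 -0.031  0.046] [ 0.439 -0.03   0.05 ]
0.05 18 [ 0.429 -0.035  0.05 ] [ 0.433 -0.031  0.054] [ 0.435 -0.03   0.059]
0.06 23 [ 0.424 -0.037  0.06 ] [ 0.429 -0.033  0.066] [ 0.433 -0.031  0.07 ]
0.07 20 [ 0.421 -0.036  0.07 ] [ 0.426 -0.034  0.076] [ 0.428 -0.033  0.079]
0.08 17 [ 0.419 -0.036  0.08 ] [ 0.422 -0.034  0.085] [ 0.425 -0.034  0.088]
0.09 2 [ 0.42  -0.035  0.092] [ 0.42  -0.035  0.092] [ 0.42  -0.035  0.092]
arc mean [ 0.3947 -0.0262  0.1383] normal [0.808 0.432 0.401] [0.298 0.247 0.038]
[[402, -45, 136], [402, -41, 141], [413, -39, 116], [402, -38, 141], [393, -37, 144], [398, -34, 143], [391, -31, 147], [389, -27, 147], [390, -24, 146], [392, -21, 145], [389, -17, 144], [390, -14, 140], [393, -12, 127], [389, -10, 133], [392, -7, 124]]
23.45 [ 0.4382 -0.0154  0.3131] [[-0.861, 0.508, -0.006], [0.508, 0.861, -0.002], [0.004, -0.004, -1.0]] [ 0.4   0.14 -0.84] 0.08569941087819595
```

```bash
python3 - <<'E'
from h import *
d=get_image('top')[1];P=cloud('top',d).reshape(-1,3)
k=P[(np.hypot(P[:,0]-.4625,P[:,1]-.236)<.055)&(P[:,2]>.04)&(P[:,2]<.11)];print('bow',k.min(0),k.max(0))
k=P[(np.hypot(P[:,0]-.433,P[:,1]+.012)<.075)&(P[:,2]>.115)&(P[:,2]<.2)];print('hook',k.min(0),k.max(0));st()
from rig import close_job
print(close_job())
E
```

```text
bow [0.42344791 0.22312457 0.04389341] [0.50555896 0.25254193 0.10096083]Traceback (most recent call last):
  File "<stdin>", line 4, in <module>
    return umr_minimum(a, axis, None, out, keepdims, initial, where)
ValueError: zero-size array to reduction operation minimum which has no identity
```

The top camera's view of the jar is hidden by the gripper, so the empty result there is expected. The wrist and side views had already shown the hook.

```bash
python3 -c "
from rig import close_job
print(close_job())"
```

```text
the job is handed in; nothing more can be done
None
```

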